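# Free the stuck bushing and pack the tuning kit

## Task

Holding the upright hardwood block in the gripper, use it (not the fingers) to knock the stuck steel bushing sideways along the jig and out from under its rails onto the bare landing, then stand the block upright on the green rubber pad. Pack the plywood caddy: the bushing standing on its flange in the small pocket, the full-size gold yo-yo lying flat in the large pocket and the long brass axle lying in the long slot. Leave the short axle and the mini yo-yo where they are.

Things in the scene. Friction and masses are not known exactly. Their poses are not given: they have to be found in the camera images.
- bushing_center (a point): Steel flanged bushing, standing: flange 44 mm diameter x 6 mm at its foot, round body 28 mm diameter above, 42 mm tall in all. The point is its centre, 21 mm above its underside; z up. At the start it stands on the jig's plate, flange caught under the rails' lips and pinched by a sprung pad: it cannot be lifted there and needs about 4 to 12 N to slide along the jig's +x.
- block_center (a point): Hardwood knocking block, 36 x 36 mm and 80 mm tall, standing on the bench. The point is its centre, 40 mm above its underside; x and y are normal to its side faces, z up.
- axle_center (a point): Long brass axle, 110 mm long, lying: a 10 mm round rod with a 16 x 16 mm square collar, 24 mm long, at the middle, on which it rests and is best gripped. The point is its centre, 8 mm above what it lies on; x runs along the axle, y across it.
- yoyo_center (a point): Full-size gold yo-yo lying flat, 56 mm diameter, 41 mm tall: two flared halves with a narrow waist; the straight rim bands (full diameter) run from 2 to 10 mm and from 31 to 39 mm above its underside. The point is its centre, 20.5 mm above its underside; z is its axis, up.
- jig: Fixed aluminium jig, plate 140 (x) x 80 (y) x 8 mm; origin: centre of underside. Two rails along x, x -62 to 0, tops at z 22, lips 34 mm apart over the bushing's flange; bushing starts at x about -32, y 0. Bare landing x 0 to 62, then a stop 10 mm high. Bushing centre past x 22 is free of the lips; lift it at about x 33. Cam lever on +y side (x -80 to -24, y 40 to 56), 22 high.
- caddy: Fixed plywood caddy, 154 (x) x 144 (y) mm; origin: centre of underside. Floor 4 mm thick; walls 4 mm thick, tops 16 mm above the bench. Inside: long slot 66 (x) x 136 (y) mm, centre x -40, y 0; large pocket 76 x 72 mm, centre x 35, y 32; small pocket 76 x 60 mm, centre x 35, y -38 (mm).
- pad: Fixed green rubber pad, 90 x 90 x 4 mm, flat on the bench; origin at the centre of its underside, top at 4 mm.
- short_axle_center (a point): Look-alike, to be left: short brass axle, 66 mm long, same 10 mm rod and 16 mm square collar. The point is its centre, 8 mm above the bench; x runs along it.
- mini_yoyo_center (a point): Look-alike, to be left: mini gold yo-yo lying flat, 39 mm diameter, 29 mm tall. The point is its centre, 14 mm above the bench.
Things that resemble listed ones, but are neither listed nor needed, are in the scene too. Leave any turquoise look-alike of the part that bears block_center alone.

How it is judged:
By the outcome, as a careful person would: the job done as asked, in the order asked, and still so for the second after the job is handed in, with the robot touching nothing.
It also fails if it takes over 109 s, if anything falls off the work surface, if the arm or the gripper's body presses on something with over 40 N, if the wrist force passes 120 N, or if a joint passes its speed limit or range.

## Robot

A 7-joint arm with a two-finger parallel gripper is mounted at the origin on the work surface. World frame = base frame: x ahead of the robot, y to its left, z up, the work surface at z = 0. Lengths are in m, angles in rad, forces in N, time in s.
With the tool pointing down it reaches from about 0.4 to 0.85 m from the base axis. Payload 10.4 kg.
Tool frame: the origin (TCP) lies midway between the tips of the shut fingers; the grasp point (between the pads) lies hold_point_z behind it (hold_point_z is the distance from the TCP to the grasp point, in m); z points along the fingers, y is the line along which they close (so a half turn about z gives the same grasp; the last joint's range is limited). The gripper opens to 87 mm and grips with 3 to 60 N. Pads are 19 mm wide; open, the fingers measure 117 mm over their backs; the gripper's body (75 mm by 190 mm) begins 51 mm behind the grasp point.
Start: joints at [1.106, 0.332, -0.065, 1.46, 0.022, 1.35, -0.088], TCP at [0.267, -0.565, 0.223] pointing down, gripper open.
Joint ranges: [-2.6, 2.6], [-0.5, 2.12], [-1.47, 1.34], [0.16, 2.42], [-1.27, 4.41], [0.06, 2.06], [-2.6, 2.6]. Speed limits (rad/s): [2.22, 2.22, 2.79, 2.79, 3.14, 3.14, 3.14].

## Interface

Orientations are given as a unit quaternion [x, y, z, w].
In Python, from bench import * gives the robot as it stands. The module is installed in compiled form; this text tells all that it offers.
- The arm moves only by the tool drive_tool, never from a script. Its argument "increments" is a list of rows, each a list of 6 numbers: the shift along the tool's x, y, z scaled (see below), then the turn, a rotation vector about the tool's x, y, z scaled (see below). In form: [[dx, dy, dz, rx, ry, rz], ...]. A call has exactly 5 rows; each row is the pose to reach, as a shift and turn from the pose commanded when the call began, along the tool's axes at that moment; what a row does not reach only later rows make up. The controller multiplies each number of a shift by 300 mm and each number of a turn by pi/4 rad. A row lasts 1/12 s, in which the tool goes at most 41.7 mm and 7.16 degrees, less where a joint would pass 70% of its speed; a pose out of reach is approached as far as the arm can. A call with a number of a shift or a turn outside -1 to 1 is refused whole. A call with a gripper value outside its range is refused whole. "claw" is the closure, from 0 (fully open) to 1 (shut), set as the call begins (left out, the last holds). The fingers move at their own pace and stop on an object; "force" is the grip in N (left out, the last holds). Time passes only in rows, so rows that repeat a pose let the fingers close, or fill a call up. It gives the time, the measured TCP pose, the force, the opening and the grip force at its end, in the units of the state.
- read_state(): the state, without advancing time (a new reading comes with each control period).
- camera(name): name is "side" or "top" or "wrist"; returns the picture (480x640x3 uint8, blue, green, red); there is no depth.
- get_calibration(name): a dict with "K" (3x3 intrinsics, pixels), "position" and "rotation" of the camera in the world. Camera axes: x right, y down, z forward; pixel columns grow to the right and rows downward; lengths in m; the calibration is good to about 2 mm. A picture is of the moment at which its call begins: read the wrist's pose just before it. get_calibration takes no time and is no camera call; for the wrist camera it gives the pose at the moment of the call.
- close_job(): hands the job in; it is judged then, once.
The state is a dict: "time": time; "joint_positions": joint angles; "joint_vel": joint speeds; "joint_torque": joint torques, N m; "ee_pos": TCP position; "eef_rot": TCP orientation; "ft_force": force on the tool from outside, world axes, zero at the start; "torque": the same for the moment, N m; "width": finger opening in m; "grip_force": force on a finger pad.
Only numpy, scipy, OpenCV 4.12 (cv2) and the standard library are available. Lean on these libraries where they do the work, as an engineer would, in place of code of your own. Each camera call takes 0.05 s, during which the arm holds its last target. There are 200 camera calls.

## Working session

There is one attempt and no reset: what is moved stays moved. The work goes in short steps, Python scripts to look and compute and a tool call to move; the robot and the scene stay as the last step left them, time stands still between calls to the robot, and variables do not carry over. Pictures are saved under pics/ and viewed, at most 14 in all, crops included, and the job is handed in when it is done.

Besides the shell and the picture viewer there is one more tool, called after "Emit:" as name(argument=value, ...), one argument or row to a line, values as JSON. drive_tool: Moves the arm, as the interface text tells. Its arguments: {"type":"object","properties":{"increments":{"type":"array","items":{"type":"array","items":{"type":"number"}}},"claw":{"type":"number"},"force":{"type":"number"}},"required":["increments"]}

```bash
mkdir -p pics; python3 - <<'E'
from bench import *
import cv2
s=read_state(); print({k:(v if not hasattr(v,'round') else v) for k,v in s.items()})
for n in("top","side"):
    im=camera(n); cv2.imwrite(f"pics/{n}0.png",im); c=get_calibration(n); print(n,c)
print(get_calibration("wrist"))
E
```

```text
{'time': 0.0, 'joint_positions': array([ 1.1064197 ,  0.33287996, -0.06469356,  1.46093648,  0.02160709,
        1.34988684, -0.08850358]), 'joint_vel': array([ 3.42129301e-04,  1.61608713e-03, -8.43991733e-04, -8.33564506e-05,
        7.25180579e-04,  1.06732356e-03,  7.62640216e-04]), 'joint_torque': array([-1.17687858e-03, -6.23252106e+01,  2.38607847e-02, -3.89903247e+01,
       -6.15055952e-02,  3.95669206e-02,  1.21986595e-04]), 'ee_pos': array([ 0.26704254, -0.56465606,  0.22175118]), 'eef_rot': array([ 9.75701564e-01,  2.19102618e-01, -1.90842605e-04, -6.81237364e-04]), 'ft_force': array([0.47552593, 0.96859734, 0.5980373 ]), 'torque': array([ 0.00531352, -0.04711104,  0.01561081]), 'grip_force': 0.0, 'width': 0.08697470223335828}
top {'K': array([[544.45874642,   0.        , 313.9956985 ],
       [  0.        , 544.45874642, 236.74565478],
       [  0.        ,   0.        ,   1.        ]]), 'position': array([0.51165096, 0.00592687, 0.9346768 ]), 'rotation': array([-0.69876507,  0.71472749, -0.02286237,  0.01921748])}
side {'K': array([[553.03046283,   0.        , 315.53418668],
       [  0.        , 553.03046283, 239.64549652],
       [  0.        ,   0.        ,   1.        ]]), 'position': array([0.18959588, 0.43602025, 0.73707666]), 'rotation': array([-0.30296736,  0.88664197, -0.32894542,  0.11777822])}
{'K': array([[373.82769694,   0.        , 316.9115483 ],
       [  0.        , 373.82769694, 244.53930468],
       [  0.        ,   0.        ,   1.        ]]), 'position': array([ 0.33941539, -0.52925044,  0.38376972]), 'rotation': array([ 0.83583972, -0.52876364, -0.07916161,  0.12455688])}
```

View pics/top0.png

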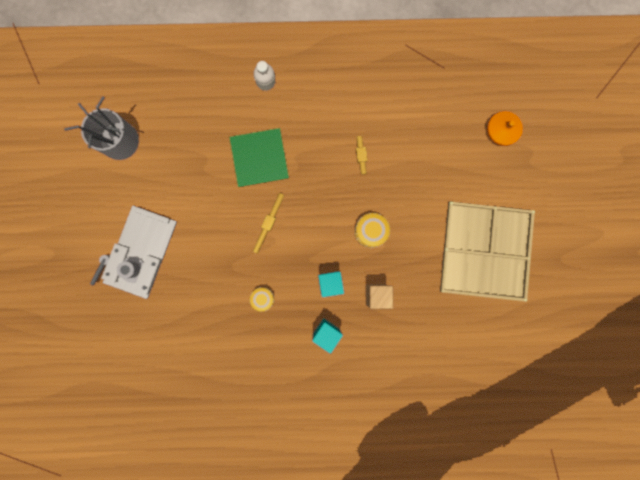

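View pics/side0.png

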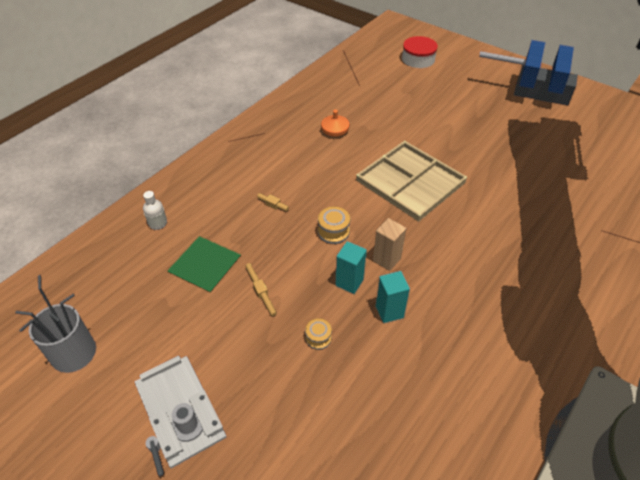

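Candidates (top view): block is the wooden one at (381,297), while the turquoise look-alikes are at (332,285) and (327,337). The full yo-yo is at (373,230) and the mini at (262,300). The long axle is at (268,223) and the short at (362,155). The bushing is in the jig at (128,268), and the pad is at (259,157). The caddy is centred near (489,251) with its long slot toward the robot.

```bash
cat > h.py <<'E'
import numpy as np, cv2
from scipy.spatial.transform import Rotation as R
from bench import *
def ray(c,u,v):
    d=np.linalg.inv(c["K"])@[u,v,1.]; return np.array(c["position"]),R.from_quat(c["rotation"]).as_matrix()@d
def plane(c,u,v,z):
    o,d=ray(c,u,v); return o+d*(z-o[2])/d[2]
def tri(c1,p1,c2,p2):
    o1,d1=ray(c1,*p1);o2,d2=ray(c2,*p2)
    t=np.linalg.lstsq(np.c_[d1,-d2],o2-o1,rcond=None)[0]
    a,b=o1+t[0]*d1,o2+t[1]*d2; return (a+b)/2,np.linalg.norm(a-b)
def proj(c,p):
    q=R.from_quat(c["rotation"]).as_matrix().T@(np.array(p)-c["position"]); q=c["K"]@q; return q[:2]/q[2]
def blobs(im,lo,hi,amin=40):
    m=cv2.inRange(cv2.cvtColor(im,cv2.COLOR_BGR2HSV),lo,hi)
    return sorted([c for c in cv2.findContours(m,cv2.RETR_EXTERNAL,cv2.CHAIN_APPROX_NONE)[0] if cv2.contourArea(c)>amin],key=cv2.contourArea)[::-1]
E
python3 - <<'E'
from h import *
T=get_calibration("top");S=get_calibration("side")
t=cv2.imread("pics/top0.png");s=cv2.imread("pics/side0.png")
h=cv2.cvtColor(t,cv2.COLOR_BGR2HSV);hs=cv2.cvtColor(s,cv2.COLOR_BGR2HSV)
for n,(u,v) in dict(block=(381,297),yo=(373,215),axle=(276,205),collar=(268,223),caddy=(470,230),bench=(420,180),jig=(150,235),pad=(259,157)).items(): print(n,h[v,u])
for n,(u,v) in dict(blocktop=(391,231),blockside=(385,252),yo=(333,218),axle=(252,275),bench=(420,250)).items(): print(n,hs[v,u])
crop=lambda im,x,y,w,hh,f:cv2.resize(im[y:y+hh,x:x+w],None,fx=f,fy=f,interpolation=cv2.INTER_CUBIC)
a=crop(t,80,190,110,120,2.5);b=crop(t,225,120,75,75,4);c=crop(t,340,190,70,130,2.3);d=crop(t,430,190,115,120,2.5);e=crop(t,245,185,50,75,4)
W=np.zeros((600,800,3),np.uint8)
def put(i,x,y): W[y:y+i.shape[0],x:x+i.shape[1]]=i[:600-y,:800-x]
put(a,0,0);put(d,280,0);put(c,580,0);put(e,0,300)
put(crop(s,120,340,120,140,2),210,305);put(crop(s,325,190,100,145,2),460,305)
cv2.imwrite("pics/m1.png",W)
E
```

```text
block [ 17 119 212]
yo [ 22 206 214]
axle [ 21 174 209]
collar [ 21 169 226]
caddy [ 20  97 211]
bench [ 15 172 172]
jig [ 17  23 204]
pad [ 65 133 134]
blocktop [ 15 110 213]
blockside [ 15 103  92]
yo [ 18 158 221]
axle [ 17 144 195]
bench [ 13 144 163]
```

View pics/m1.png

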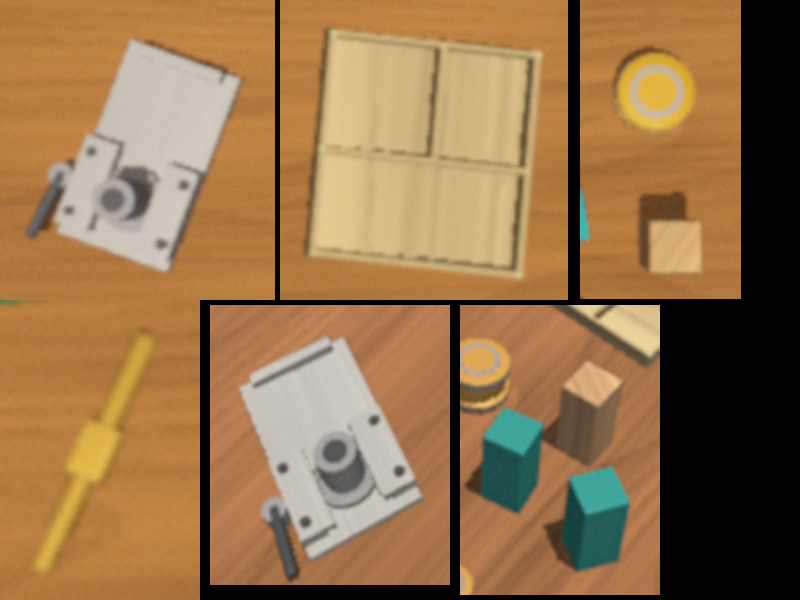

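```bash
python3 - <<'E'
from h import *
import bench; print([n for n in dir(bench) if n[0]!='_'], getattr(bench,'hold_point_z',None))
T=get_calibration("top");S=get_calibration("side")
t=cv2.imread("pics/top0.png");s=cv2.imread("pics/side0.png")
def show(n,im,C,cs,z):
    for c in cs:
        r=cv2.minAreaRect(c); bx=cv2.boxPoints(r); P=np.array([plane(C,u,v,z)[:2] for u,v in bx])
        print(n,np.round(r[0],1),"ctr",np.round(P.mean(0),4),"edges",[(round(float(np.linalg.norm(P[i+1]-P[i]))*1000,1),round(float(np.degrees(np.arctan2(*(P[i+1]-P[i])[::-1]))),1)) for i in(0,1)])
show("gold",t,T,blobs(t,(19,150,150),(30,255,255)),0.008)
show("pad",t,T,blobs(t,(50,60,60),(80,255,255)),0.004)
show("light",t,T,blobs(t,(14,60,190),(25,135,255),100),0.016)
show("gray",t,T,blobs(t,(0,0,150),(180,45,255),100),0.008)
show("dark",t,T,blobs(t,(0,0,0),(180,70,140),100),0.02)
show("Sgold",s,S,blobs(s,(15,150,150),(30,255,255)),0.008)
show("Slight",s,S,blobs(s,(10,60,190),(25,125,255),100),0.08)
show("Sgray",s,S,blobs(s,(0,0,140),(180,45,255),100),0.008)
E
```

```text
['PlanningError', 'camera', 'close_job', 'get_calibration', 'hold_point_z', 'read_state'] 0.0187
gold [372.  229.5] ctr [ 0.577  -0.0988] edges [(58.2, -91.3), (56.5, 178.2)]
gold [261.5 299.5] ctr [0.4624 0.0918] edges [(39.0, -91.3), (38.7, 179.0)]
gold [267.7 222.6] ctr [0.5929 0.0789] edges [(109.3, -27.5), (16.9, -118.0)]
gold [361.5 154.4] ctr [ 0.7069 -0.0844] edges [(16.9, -84.0), (65.6, -174.6)]
pad [258.6 157.1] ctr [0.707 0.093] edges [(86.7, -81.2), (86.9, -171.4)]
light [488.7 251.4] ctr [ 0.5353 -0.294 ] edges [(156.3, -7.6), (145.3, -96.7)]
light [381.5 297.5] ctr [ 0.4616 -0.1105] edges [(35.3, -91.3), (35.1, 178.2)]
light [372.5 229.5] ctr [ 0.5764 -0.0987] edges [(39.0, -91.3), (39.0, 178.3)]
light [261.  299.5] ctr [0.4629 0.0919] edges [(26.9, -91.3), (28.4, 179.0)]
gray [267.  11.] ctr [0.9638 0.0733] edges [(577.2, -91.2), (39.6, 178.0)]
gray [134.2 249.6] ctr [0.5521 0.3066] edges [(139.9, -21.4), (98.9, -112.6)]
gray [613.5   6.5] ctr [ 0.9594 -0.5338] edges [(89.7, -91.2), (23.5, 176.7)]
gray [561.5   7. ] ctr [ 0.9604 -0.4424] edges [(93.2, -91.2), (25.2, 17
[... 807 characters left out ...]
.6] ctr [ 0.4631 -0.1011] edges [(36.0, -78.6), (39.9, 177.5)]
Slight [318.  328.5] ctr [0.4421 0.1167] edges [(24.5, -92.6), (24.6, 168.0)]
Sgray [147.2 109.4] ctr [ 1.1428 -0.286 ] edges [(1362.1, -80.7), (627.4, 144.9)]
Sgray [110.  59.] ctr [ 1.3718 -0.2351] edges [(623.8, -143.2), (544.6, 134.4)]
Sgray [172. 412.] ctr [0.5505 0.3078] edges [(103.8, -110.7), (150.1, 158.9)]
Sgray [534.3  27.3] ctr [ 0.5897 -0.9875] edges [(330.7, -72.0), (317.1, 175.1)]
Sgray [150.9 204.3] ctr [0.8795 0.0591] edges [(32.8, -102.7), (70.9, 156.3)]
Sgray [580.5  60.5] ctr [ 0.4284 -0.8963] edges [(124.2, -75.8), (37.9, -172.1)]
Sgray [571.6  39.6] ctr [ 0.4813 -0.9758] edges [(54.7, -74.9), (48.3, -172.8)]
```

```bash
python3 - <<'E'
from h import *
T=get_calibration("top");S=get_calibration("side")
t=cv2.imread("pics/top0.png");s=cv2.imread("pics/side0.png")
for n,a,b in [("block top",(381.5,297.5),(391.2,228.6)),("yo top",(372.7,229.7),(334,216.5)),("axle",(267.7,222.6),(260,287)),("bush top",(126,270.8),(182.5,413.5)),("turq top",(332,285),(351.5,254)),
 ("caddy far",(451,203),(403,143)),("caddy near R",(527,299),(419,216)),("pad c",(258.6,157.1),(204.5,264)),("jig corner",(102.8,282.8),(170,463)),("jig far R",(176.8,221.2),(180,357))]:
    p,e=tri(T,a,S,b); print(n,np.round(p*1000,1),"gap",round(e*1000,1))
def rep(n,c,z,xdir):
    P=np.array([plane(T,*q,z)[:2] for q in c])*1000
    print(n,np.round(P.mean(0),1),"sides",[round(float(np.linalg.norm(P[(i+1)%4]-P[i])),1) for i in range(4)],"yaw",[round(float(np.degrees(np.arctan2(*(P[a]-P[b])[::-1]))),1) for a,b in xdir])
rep("jig",[(132,206),(176.8,221.2),(147.2,298),(102.8,282.8)],.008,[(0,3),(1,2)])
c=max(blobs(t,(14,60,190),(25,135,255),100),key=cv2.contourArea)
q=cv2.approxPolyDP(c,10,True)[:,0].astype(float);print(q.tolist());o=q[np.argsort(np.arctan2(q[:,1]-250,q[:,0]-488))]
rep("caddy",o,.016,[(0,3),(1,2)])
c=blobs(t,(50,60,60),(80,255,255))[0];q=cv2.approxPolyDP(c,8,True)[:,0].astype(float);rep("pad",q[np.argsort(np.arctan2(q[:,1]-157,q[:,0]-258))],.004,[(0,3),(1,2)])
for n,c,z in (("block",blobs(t,(14,60,190),(25,135,255),100)[1],.08),):
    q=cv2.minAreaRect(c);print(q,plane(T,*q[0],z))
E
```

```text
block top [ 464.5 -103.    77. ] gap 1.0
yo top [573.7 -96.7  40.2] gap 1.5
axle [592.2  78.5   9.3] gap 1.3
bush top [516.5 308.9  44.1] gap 1.4
turq top [486.2 -25.7  71.5] gap 0.5
caddy far [ 570.6 -223.8  125.4] gap 79.9
caddy near R [ 483.1 -365.  -106.9] gap 102.4
pad c [708.1  93.3  -4.9] gap 1.7
jig corner [496.7 359.   10.2] gap 0.1
jig far R [602.9 239.6  -1.7] gap 9.1
jig [547.8 297.2] sides [81.1, 138.9, 79.8, 138.9] yaw [-21.0, -21.5]
[[451.0, 202.0], [442.0, 291.0], [526.0, 301.0], [534.0, 210.0]]
caddy [ 536.  -293.4] sides [141.6, 154.7, 142.1, 151.6] yaw [-7.9, -7.7]
pad [706.8  93.2] sides [84.5, 85.3, 83.7, 83.5] yaw [9.9, 9.4]
((381.5, 297.5), (21.0, 21.0), 90.0) [ 0.46505308 -0.10238519  0.08      ]
```

```bash
cat >> h.py <<'E'
def yaw_of(q):
    x=R.from_quat(q).as_matrix()[:,0]; return np.degrees(np.arctan2(x[1],x[0]))
def way(*W):
    """W: (x,y,z mm, psi deg) -> rows for successive calls, from the present pose; also levels the tool"""
    s=read_state(); p=s["ee_pos"]*1000; M=R.from_quat(s["eef_rot"])
    print("t",round(s["time"],2),"tcp",np.round(p,1),"yaw",round(yaw_of(s["eef_rot"]),1),"j7",round(s["joint_positions"][6],2),"w",round(s["width"]*1000,1),"grip",round(s["grip_force"],1),"F",np.round(s["ft_force"],1))
    for w in W:
        G=R.from_euler("z",w[3],degrees=True)*R.from_euler("x",180,degrees=True)
        d=M.inv().apply(np.array(w[:3])-p)/300; r=(M.inv()*G).as_rotvec()/(np.pi/4)
        print(w,"->",np.round(d,4),np.round(r,3),"mm",round(np.linalg.norm(d)*300),"deg",round(np.linalg.norm(r)*45,1))
        p=np.array(w[:3],float);M=G
E
python3 -c "
from h import *
way((330,-412,200,-1),(400,-255,180,-1),(465,-103,140,-1))"
```

```text
t 0.1 tcp [ 267.1 -564.7  221.8] yaw 25.3 j7 -0.09 w 87.4 grip 0.0 F [0.2 1.  0.3]
(330, -412, 200, -1) -> [ 0.4073 -0.3704  0.0733] [-0.002  0.     0.585] mm 167 deg 26.3
(400, -255, 180, -1) -> [ 0.2242 -0.5273  0.0667] [0. 0. 0.] mm 173 deg 0.0
(465, -103, 140, -1) -> [ 0.2078 -0.5104  0.1333] [0. 0. 0.] mm 170 deg 0.0
```

Emit:
drive_tool(
  increments=[
    [0.4073, -0.3704, 0.073, 0, 0, 0.585],
    [0.4073, -0.3704, 0.073, 0, 0, 0.585],
    [0.4073, -0.3704, 0.073, 0, 0, 0.585],
    [0.4073, -0.3704, 0.073, 0, 0, 0.585],
    [0.4073, -0.3704, 0.073, 0, 0, 0.585],
  ],
  claw=0.3,
  force=40,
)

```text
time: 0.52
ee_pos: [0.3341, -0.4047, 0.1996]
eef_rot: [1.0, -0.008, 0.0, -0.002]
ft_force: [1.0, 0.6, 0.5]
width: 0.0644
grip_force: 0.0
```

Emit:
drive_tool(
  increments=[
    [0.224, -0.527, 0.067, 0, 0, 0],
    [0.224, -0.527, 0.067, 0, 0, 0],
    [0.224, -0.527, 0.067, 0, 0, 0],
    [0.224, -0.527, 0.067, 0, 0, 0],
    [0.224, -0.527, 0.067, 0, 0, 0],
  ],
)

```text
time: 0.93
ee_pos: [0.4027, -0.2484, 0.1799]
eef_rot: [1.0, -0.005, -0.0, -0.001]
ft_force: [1.4, -0.2, 0.3]
width: 0.0613
grip_force: 0.0
```

Emit:
drive_tool(
  increments=[
    [0.104, -0.255, 0.067, 0, 0, 0],
    [0.208, -0.51, 0.133, 0, 0, 0],
    [0.208, -0.51, 0.133, 0, 0, 0],
    [0.208, -0.51, 0.133, 0, 0, 0],
    [0.208, -0.51, 0.133, 0, 0, 0],
  ],
)

```text
time: 1.35
ee_pos: [0.4666, -0.096, 0.1393]
eef_rot: [1.0, -0.004, -0.0, -0.001]
ft_force: [0.3, 0.5, 0.8]
width: 0.0611
grip_force: 0.0
```

```bash
python3 - <<'E'
from h import *
way((465,-103,100,-1),(465,-103,39,-1))
c=get_calibration("wrist");im=camera("wrist");cv2.imwrite("pics/w1.png",im)
bl=blobs(im,(14,60,190),(25,135,255),100)
for b in bl[:5]:
    r=cv2.minAreaRect(b);P=np.array([plane(c,*q,.08)*1000 for q in cv2.boxPoints(r)])
    print(np.round(r[0]),cv2.contourArea(b),np.round(P.mean(0),1),[round(float(np.degrees(np.arctan2(*(P[i+1]-P[i])[:2][::-1]))),1) for i in (0,1)])
print(proj(c,(.465,-.1025,.08)))
E
```

```text
t 1.35 tcp [466.6 -96.  139.3] yaw -0.5 j7 -1.51 w 61.1 grip 0.0 F [0.3 0.5 0.8]
(465, -103, 100, -1) -> [-0.005   0.0237  0.1308] [-0.004  0.001  0.011] mm 40 deg 0.5
(465, -103, 39, -1) -> [ 0.     -0.      0.2033] [0. 0. 0.] mm 61 deg 0.0
[564. 133.] 28592.0 [ 538.8 -236.1   80. ] [-0.7, -96.5]
[329.1994444  265.81746368]
```

View pics/w1.png

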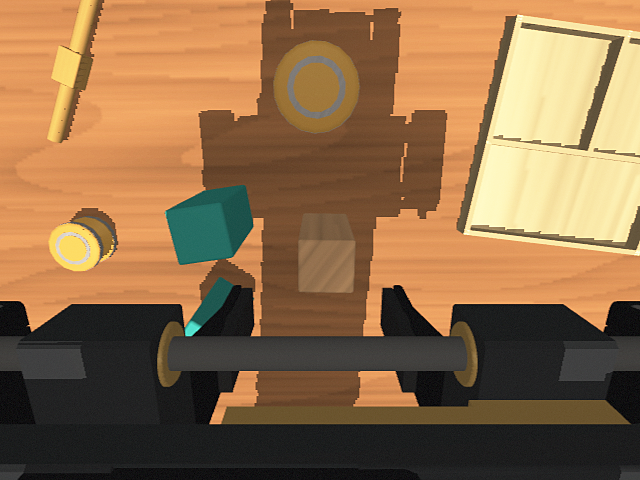

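The block is at (327,266) in the wrist view, and my estimate projects to (329,266), so the wooden one is confirmed. The turquoise block at (210,225) clears the left finger if I narrow the opening.

```bash
python3 -c "
from h import *
way((465,-102.5,100,-1),(465,-102.5,39,-1))"
```

```text
t 1.4 tcp [465.9 -98.9 139.6] yaw -0.6 j7 -1.5 w 61.0 grip 0.0 F [-0.6  0.1 -0.5]
(465, -102.5, 100, -1) -> [-0.0028  0.0123  0.1321] [-0.002  0.002  0.009] mm 40 deg 0.4
(465, -102.5, 39, -1) -> [ 0.     -0.      0.2033] [0. 0. 0.] mm 61 deg 0.0
```

Emit:
drive_tool(
  increments=[
    [0, 0, 0.1, 0, 0, 0],
    [0, 0, 0.18, 0, 0, 0],
    [0, 0, 0.26, 0, 0, 0],
    [0, 0, 0.335, 0, 0, 0],
    [0, 0, 0.335, 0, 0, 0],
  ],
  claw=0.4,
)

```text
time: 1.82
ee_pos: [0.4621, -0.1042, 0.0364]
eef_rot: [1.0, -0.009, -0.003, -0.001]
ft_force: [-1.7, 0.0, 0.4]
width: 0.0523
grip_force: 0.0
```

Emit:
drive_tool(
  increments=[
    [0, 0, 0, 0, 0, 0],
    [0, 0, 0, 0, 0, 0],
    [0, 0, 0, 0, 0, 0],
    [0, 0, 0, 0, 0, 0],
    [0, 0, 0, 0, 0, 0],
  ],
  claw=1,
  force=40,
)

```text
time: 2.23
ee_pos: [0.4663, -0.104, 0.0416]
eef_rot: [1.0, -0.009, 0.001, 0.0]
ft_force: [-1.6, 0.0, 7.6]
width: 0.0356
grip_force: 40.0
```

```bash
python3 -c "
from h import *
way((465,-102.5,139,-1),(430,60,139,34),(430,200,139,69),(470,300,139,104),(470,326,139,139),(470,326,100,158.7))"
```

```text
t 2.23 tcp [ 466.3 -104.    41.6] yaw -1.0 j7 -1.56 w 35.6 grip 40.0 F [-1.6  0.   7.6]
(465, -102.5, 139, -1) -> [-0.0037 -0.0045 -0.3246] [ 0.001 -0.003 -0.   ] mm 97 deg 0.2
(430, 60, 139, 34) -> [-0.1261 -0.5395 -0.    ] [-0.     0.    -0.778] mm 166 deg 35.0
(430, 200, 139, 69) -> [ 0.261  -0.3869 -0.    ] [ 0.     0.    -0.778] mm 140 deg 35.0
(470, 300, 139, 104) -> [0.359 0.005 0.   ] [ 0.     0.    -0.778] mm 108 deg 35.0
(470, 326, 139, 139) -> [0.0841 0.021  0.    ] [ 0.     0.    -0.778] mm 26 deg 35.0
(470, 326, 100, 158.7) -> [ 0.   -0.    0.13] [-0.     0.    -0.438] mm 39 deg 19.7
```

Emit:
drive_tool(
  increments=[
    [0, 0, -0.1, 0, 0, 0],
    [0, 0, -0.22, 0, 0, 0],
    [0, 0, -0.35, 0, 0, 0],
    [0, 0, -0.35, 0, 0, 0],
    [0, 0, -0.35, 0, 0, 0],
  ],
)

```text
time: 2.65
ee_pos: [0.4668, -0.104, 0.1478]
eef_rot: [1.0, -0.009, 0.003, 0.001]
ft_force: [0.0, 0.1, -1.2]
width: 0.0357
grip_force: 40.0
```

Emit:
drive_tool(
  increments=[
    [-0.03, -0.12, 0, 0, 0, -0.155],
    [-0.06, -0.24, 0, 0, 0, -0.311],
    [-0.09, -0.36, 0, 0, 0, -0.467],
    [-0.11, -0.46, 0, 0, 0, -0.622],
    [-0.126, -0.54, 0, 0, 0, -0.778],
  ],
)

```text
time: 3.07
ee_pos: [0.4289, 0.0614, 0.1443]
eef_rot: [0.955, 0.296, -0.001, -0.0]
ft_force: [0.3, -0.3, -0.1]
width: 0.036
grip_force: 40.0
```

Emit:
drive_tool(
  increments=[
    [0.05, -0.077, 0, 0, 0, -0.155],
    [0.104, -0.155, 0, 0, 0, -0.311],
    [0.157, -0.232, 0, 0, 0, -0.467],
    [0.209, -0.31, 0, 0, 0, -0.622],
    [0.261, -0.387, 0, 0, 0, -0.778],
  ],
)

```text
time: 3.48
ee_pos: [0.4295, 0.2002, 0.1443]
eef_rot: [0.822, 0.569, -0.001, -0.0]
ft_force: [2.1, 0.1, -0.6]
width: 0.0357
grip_force: 40.0
```

Emit:
drive_tool(
  increments=[
    [0.072, 0.001, 0, 0, 0, -0.155],
    [0.144, 0.002, 0, 0, 0, -0.311],
    [0.216, 0.003, 0, 0, 0, -0.467],
    [0.288, 0.004, 0, 0, 0, -0.622],
    [0.359, 0.005, 0, 0, 0, -0.778],
  ],
)

```text
time: 3.9
ee_pos: [0.4702, 0.2997, 0.1439]
eef_rot: [0.613, 0.79, -0.001, -0.0]
ft_force: [1.0, -0.8, -0.7]
width: 0.0359
grip_force: 40.0
```

Emit:
drive_tool(
  increments=[
    [0.02, 0, 0, 0, 0, -0.155],
    [0.04, 0.01, 0, 0, 0, -0.311],
    [0.06, 0.02, 0, 0, 0, -0.467],
    [0.084, 0.021, 0, 0, 0, -0.622],
    [0.084, 0.021, 0, 0, 0, -0.778],
  ],
)

```text
time: 4.32
ee_pos: [0.4691, 0.3263, 0.144]
eef_rot: [0.346, 0.938, -0.0, -0.001]
ft_force: [-0.2, 0.2, -0.8]
width: 0.0355
grip_force: 40.0
```

Emit:
drive_tool(
  increments=[
    [0, 0, 0, 0, 0, -0.15],
    [0, 0, 0, 0, 0, -0.3],
    [0, 0, 0, 0, 0, -0.438],
    [0, 0, 0, 0, 0, -0.438],
    [0, 0, 0, 0, 0, -0.438],
  ],
)

```text
time: 4.73
ee_pos: [0.4699, 0.3248, 0.1442]
eef_rot: [0.186, 0.983, -0.0, -0.001]
ft_force: [-0.9, -1.0, -1.3]
width: 0.0357
grip_force: 40.0
```

```bash
python3 - <<'E'
from h import *
way((478,324.4,100,158.7),(478,324.4,69,158.7))
for n in ("top","side"): cv2.imwrite(f"pics/{n}2.png",camera(n))
t=cv2.imread("pics/top2.png");s=cv2.imread("pics/side2.png")
W=np.hstack([cv2.resize(t[150:350,40:240],(400,400)),cv2.resize(s[290:480,60:250],(400,400))]);cv2.imwrite("pics/m2.png",W)
E
```

```text
t 4.73 tcp [469.9 324.8 144.2] yaw 158.5 j7 0.21 w 35.7 grip 40.0 F [-0.9 -1.  -1.3]
(478, 324.4, 100, 158.7) -> [-0.0258  0.0088  0.1473] [-0.001 -0.002 -0.003] mm 45 deg 0.2
(478, 324.4, 69, 158.7) -> [-0.     -0.      0.1033] [0. 0. 0.] mm 31 deg 0.0
```

View pics/m2.png

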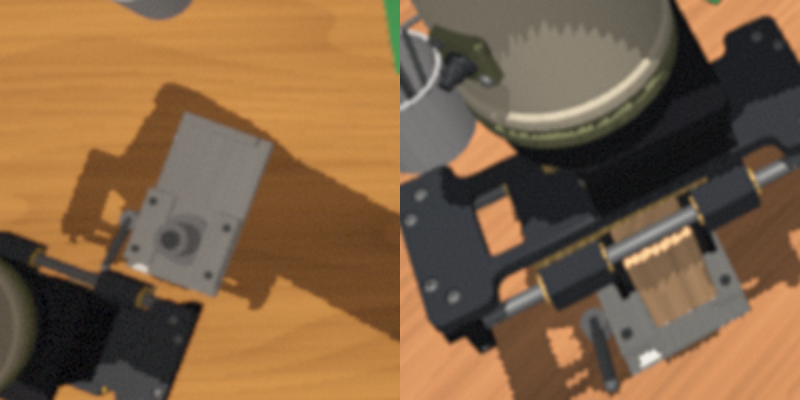

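Emit:
drive_tool(
  increments=[
    [-0.026, 0.009, 0.06, 0, 0, 0],
    [-0.026, 0.009, 0.13, 0, 0, 0],
    [-0.026, 0.009, 0.2, 0, 0, 0],
    [-0.026, 0.009, 0.25, 0, 0, 0],
    [-0.026, 0.009, 0.25, 0, 0, 0],
  ],
)

```text
time: 5.25
ee_pos: [0.4772, 0.3235, 0.067]
eef_rot: [0.185, 0.983, -0.002, -0.002]
ft_force: [-0.5, -0.6, -0.2]
width: 0.036
grip_force: 40.0
```

Emit:
drive_tool(
  increments=[
    [-0.02, 0, 0, 0, 0, 0],
    [-0.04, 0, 0, 0, 0, 0],
    [-0.055, 0, 0, 0, 0, 0],
    [-0.07, 0, 0, 0, 0, 0],
    [-0.085, 0, 0, 0, 0, 0],
  ],
)

```text
time: 5.67
ee_pos: [0.5026, 0.3159, 0.0709]
eef_rot: [0.184, 0.983, 0.0, 0.0]
ft_force: [-4.4, 1.5, 1.2]
width: 0.0359
grip_force: 40.0
```

```bash
python3 - <<'E'
from h import *
way((549,296.8,69,158.7))
c=get_calibration("side");s=camera("side");t=camera("top")
W=np.hstack([cv2.resize(t[150:350,40:240],(400,400)),cv2.resize(s[290:480,60:250],(400,400))]);cv2.imwrite("pics/m3.png",W)
E
```

```text
t 5.67 tcp [502.6 315.9  70.9] yaw 158.7 j7 0.2 w 35.9 grip 40.0 F [-4.4  1.5  1.2]
(549, 296.8, 69, 158.7) -> [-0.1671 -0.0033  0.0063] [ 0.001 -0.     0.001] mm 50 deg 0.1
```

View pics/m3.png

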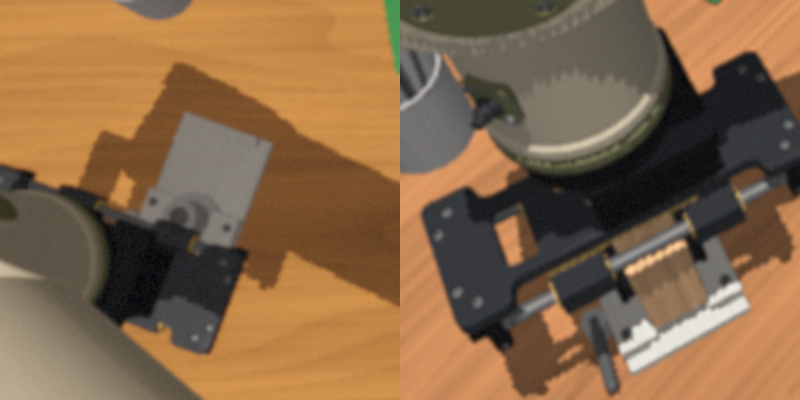

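Emit:
drive_tool(
  increments=[
    [-0.02, 0, 0, 0, 0, 0],
    [-0.04, 0, 0, 0, 0, 0],
    [-0.06, 0, 0, 0, 0, 0],
    [-0.08, 0, 0, 0, 0, 0],
    [-0.1, -0.001, 0, 0, 0, 0],
  ],
)

```text
time: 6.18
ee_pos: [0.5312, 0.3038, 0.0702]
eef_rot: [0.185, 0.983, -0.0, 0.0]
ft_force: [-0.1, -0.1, 0.4]
width: 0.0357
grip_force: 40.0
```

Emit:
drive_tool(
  increments=[
    [-0.015, 0, 0, 0, 0, 0],
    [-0.03, 0, 0, 0, 0, 0],
    [-0.045, 0, 0, 0, 0, 0],
    [-0.058, 0, 0, 0, 0, 0],
    [-0.066, 0, 0, 0, 0, 0],
  ],
)

```text
time: 6.6
ee_pos: [0.5492, 0.2969, 0.0701]
eef_rot: [0.185, 0.983, -0.0, 0.0]
ft_force: [-0.7, 0.3, -0.4]
width: 0.0357
grip_force: 40.0
```

```bash
python3 - <<'E'
from h import *
way((549,296.8,69,158.7))
t=camera("top");cv2.imwrite("pics/top4.png",t);s=camera("side")
W=np.hstack([cv2.resize(t[150:350,40:240],(400,400)),cv2.resize(s[290:480,60:250],(400,400))]);cv2.imwrite("pics/m4.png",W)
E
```

```text
t 6.6 tcp [549.2 296.9  70.1] yaw 158.7 j7 0.27 w 35.7 grip 40.0 F [-0.7  0.3 -0.4]
(549, 296.8, 69, 158.7) -> [ 0.0004 -0.0006  0.0036] [-0.  0.  0.] mm 1 deg 0.0
```

View pics/m4.png

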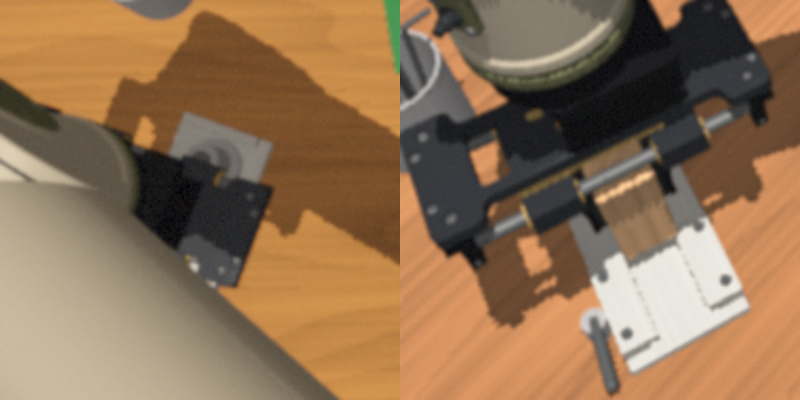

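```bash
python3 - <<'E'
from h import *
way((540,300.5,70,158.7),(540,300.5,130,158.7),(625,195,130,175),(707,93,130,189.6),(707,93,56,189.6),(707,93,44.5,189.6))
E
```

```text
t 6.7 tcp [549.2 296.9  70.1] yaw 158.7 j7 0.27 w 35.6 grip 40.0 F [-0.3 -0.1  0.2]
(540, 300.5, 70, 158.7) -> [0.0328 0.0001 0.0002] [0. 0. 0.] mm 10 deg 0.0
(540, 300.5, 130, 158.7) -> [ 0.   0.  -0.2] [0. 0. 0.] mm 60 deg 0.0
(625, 195, 130, 175) -> [-0.3917 -0.2247 -0.    ] [ 0.     0.    -0.362] mm 135 deg 16.3
(707, 93, 130, 189.6) -> [-0.3019 -0.3149 -0.    ] [ 0.     0.    -0.324] mm 131 deg 14.6
(707, 93, 56, 189.6) -> [ 0.     -0.      0.2467] [0. 0. 0.] mm 74 deg 0.0
(707, 93, 44.5, 189.6) -> [ 0.     -0.      0.0383] [0. 0. 0.] mm 12 deg 0.0
```

Emit:
drive_tool(
  increments=[
    [0.017, 0, 0, 0, 0, 0],
    [0.033, 0, 0, 0, 0, 0],
    [0.033, 0, -0.06, 0, 0, 0],
    [0.033, 0, -0.14, 0, 0, 0],
    [0.033, 0, -0.2, 0, 0, 0],
  ],
)

```text
time: 7.12
ee_pos: [0.5386, 0.3015, 0.1315]
eef_rot: [0.184, 0.983, 0.0, 0.0]
ft_force: [0.2, 0.8, -0.2]
width: 0.0356
grip_force: 40.0
```

Emit:
drive_tool(
  increments=[
    [-0.08, -0.045, 0, 0, 0, -0.07],
    [-0.16, -0.09, 0, 0, 0, -0.14],
    [-0.24, -0.135, 0, 0, 0, -0.21],
    [-0.32, -0.18, 0, 0, 0, -0.28],
    [-0.392, -0.225, 0, 0, 0, -0.362],
  ],
)

```text
time: 7.53
ee_pos: [0.625, 0.1943, 0.1302]
eef_rot: [0.042, 0.999, -0.0, 0.0]
ft_force: [0.9, -0.1, 0.2]
width: 0.0356
grip_force: 40.0
```

Emit:
drive_tool(
  increments=[
    [-0.08, -0.08, 0, 0, 0, -0.08],
    [-0.16, -0.16, 0, 0, 0, -0.16],
    [-0.24, -0.24, 0, 0, 0, -0.24],
    [-0.302, -0.315, 0, 0, 0, -0.324],
    [-0.302, -0.315, 0, 0, 0, -0.324],
  ],
)

```text
time: 7.95
ee_pos: [0.7096, 0.0858, 0.1291]
eef_rot: [-0.082, 0.997, -0.002, 0.0]
ft_force: [-0.6, -1.5, -0.7]
width: 0.0357
grip_force: 40.0
```

Emit:
drive_tool(
  increments=[
    [0, 0, 0.06, 0, 0, 0],
    [0, 0, 0.12, 0, 0, 0],
    [0, 0, 0.18, 0, 0, 0],
    [0, 0, 0.23, 0, 0, 0],
    [0, 0, 0.23, 0, 0, 0],
  ],
)

```text
time: 8.37
ee_pos: [0.7046, 0.0932, 0.0577]
eef_rot: [-0.084, 0.996, -0.0, -0.002]
ft_force: [-0.3, 0.3, -1.0]
width: 0.0357
grip_force: 40.0
```

```bash
python3 - <<'E'
from h import *
way((707,93,45,189.6))
t=camera("top");c=get_calibration("top")
W=np.hstack([cv2.resize(t[90:240,190:340],(400,400)),cv2.resize(t[150:350,40:240],(400,400))]);cv2.imwrite("pics/m5.png",W)
E
```

```text
t 8.37 tcp [704.6  93.2  57.7] yaw -170.3 j7 1.17 w 35.7 grip 40.0 F [-0.3  0.3 -1. ]
(707, 93, 45, 189.6) -> [-0.0079 -0.0021  0.0421] [-0.    -0.006  0.001] mm 13 deg 0.3
```

Lower gently in small steps, then check contact.

Emit:
drive_tool(
  increments=[
    [0, 0, 0.01, 0, 0, 0],
    [0, 0, 0.02, 0, 0, 0],
    [0, 0, 0.028, 0, 0, 0],
    [0, 0, 0.036, 0, 0, 0],
    [0, 0, 0.036, 0, 0, 0],
  ],
)

```text
time: 8.83
ee_pos: [0.7065, 0.0932, 0.0502]
eef_rot: [-0.084, 0.996, -0.0, -0.0]
ft_force: [1.0, 0.3, -1.0]
width: 0.0358
grip_force: 40.0
```

Emit:
drive_tool(
  increments=[
    [0, 0, 0.003, 0, 0, 0],
    [0, 0, 0.005, 0, 0, 0],
    [0, 0, 0.007, 0, 0, 0],
    [0, 0, 0.008, 0, 0, 0],
    [0, 0, 0.008, 0, 0, 0],
  ],
)

```text
time: 9.25
ee_pos: [0.7066, 0.0933, 0.0479]
eef_rot: [-0.084, 0.996, -0.0, 0.0]
ft_force: [0.5, 0.3, -0.9]
width: 0.0358
grip_force: 40.0
```

Emit:
drive_tool(
  increments=[
    [0, 0, 0.003, 0, 0, 0],
    [0, 0, 0.006, 0, 0, 0],
    [0, 0, 0.008, 0, 0, 0],
    [0, 0, 0.008, 0, 0, 0],
    [0, 0, 0.008, 0, 0, 0],
  ],
)

```text
time: 9.67
ee_pos: [0.7067, 0.0932, 0.0458]
eef_rot: [-0.084, 0.996, -0.0, 0.0]
ft_force: [-0.2, -0.5, 2.7]
width: 0.0358
grip_force: 40.0
```

Emit:
drive_tool(
  increments=[
    [0, 0, 0.003, 0, 0, 0],
    [0, 0, 0.005, 0, 0, 0],
    [0, 0, 0.005, 0, 0, 0],
    [0, 0, 0.005, 0, 0, 0],
    [0, 0, 0.005, 0, 0, 0],
  ],
)

```text
time: 10.08
ee_pos: [0.7068, 0.0933, 0.0458]
eef_rot: [-0.084, 0.996, -0.0, 0.0]
ft_force: [-5.6, -2.2, 13.5]
width: 0.0355
grip_force: 40.0
```

Emit:
drive_tool(
  increments=[
    [0, 0, -0.006, 0, 0, 0],
    [0, 0, -0.006, 0, 0, 0],
    [0, 0, -0.006, 0, 0, 0],
    [0, 0, -0.006, 0, 0, 0],
    [0, 0, -0.006, 0, 0, 0],
  ],
  claw=0.35,
)

```text
time: 10.5
ee_pos: [0.7065, 0.0932, 0.0455]
eef_rot: [-0.084, 0.996, -0.0, -0.0]
ft_force: [-0.0, -0.3, 0.0]
width: 0.0545
grip_force: 0.0
```

Emit:
drive_tool(
  increments=[
    [0, 0, -0.1, 0, 0, 0],
    [0, 0, -0.2, 0, 0, 0],
    [0, 0, -0.3, 0, 0, 0],
    [0, 0, -0.4, 0, 0, 0],
    [0, 0, -0.4, 0, 0, 0],
  ],
  claw=0.35,
)

```text
time: 10.92
ee_pos: [0.7087, 0.0945, 0.1726]
eef_rot: [-0.084, 0.996, 0.001, 0.004]
ft_force: [0.8, 0.5, 0.5]
width: 0.0564
grip_force: 0.0
```

Emit:
drive_tool(
  increments=[
    [0.06, 0.02, 0, 0, 0, 0],
    [0.12, 0.02, 0, 0, 0, 0],
    [0.18, 0.02, 0, 0, 0, 0],
    [0.18, 0.02, 0, 0, 0, 0],
    [0.18, 0.02, 0, 0, 0, 0],
  ],
)

```text
time: 11.33
ee_pos: [0.6522, 0.0897, 0.1659]
eef_rot: [-0.084, 0.996, -0.0, 0.0]
ft_force: [0.3, 0.7, 0.4]
width: 0.0565
grip_force: 0.0
```

```bash
python3 - <<'E'
from h import *
way((655,84,160,189.6))
c=get_calibration("wrist");im=camera("wrist");np.save("c6.npy",c,allow_pickle=True);cv2.imwrite("pics/w6.png",im)
t=camera("top");s=camera("side")
cv2.imwrite("pics/m6.png",np.hstack([cv2.resize(im,(480,360)),cv2.resize(s[200:440,120:280],(240,360))]))
for b in blobs(im,(17,150,120),(30,255,255),300):
    r=cv2.minAreaRect(b);P=np.array([plane(c,*q,.008)*1000 for q in cv2.boxPoints(r)])
    print(np.round(r[0]),cv2.contourArea(b),np.round(P.mean(0),1),[(round(float(np.linalg.norm(P[i+1]-P[i])),1),round(float(np.degrees(np.arctan2(*(P[i+1]-P[i])[:2][::-1]))),1)) for i in (0,1)])
print(proj(c,(.5925,.0785,.008)))
E
```

```text
t 11.33 tcp [652.2  89.7 165.9] yaw -170.4 j7 1.19 w 56.5 grip 0.0 F [0.3 0.7 0.4]
(655, 84, 160, 189.6) -> [-0.0062 -0.0202  0.0197] [-0.001  0.     0.   ] mm 9 deg 0.1
[80. 88.] 4353.5 [ 573.1 -113.5    8. ] [(59.3, 136.9), (60.3, 52.7)]
[120.  92.] 778.5 [570.9 -82.1   8. ] [(26.1, 100.3), (54.6, 2.5)]
[314.47527304 155.40570847]
```

View pics/m6.png

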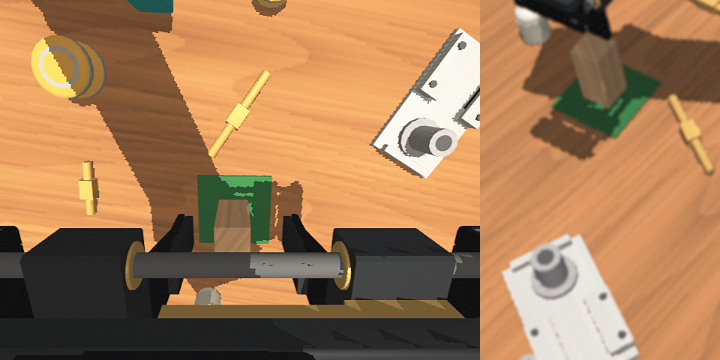

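The wrist view shows the block upright on the pad. The axle collar is at (317,153) full-res, with ends near (356,96) and (284,207). The bushing is on the landing with its top at (588,191).

```bash
python3 - <<'E'
from h import *
c=np.load("c6.npy",allow_pickle=True).item();im=cv2.imread("pics/w6.png")
h=cv2.cvtColor(im,cv2.COLOR_BGR2HSV); print(h[153,317],h[110,346],h[110,300],h[120,380])
x0,y0=270,85;roi=h[y0:220,x0:375]
m=cv2.inRange(roi,(19,100,90),(32,255,255));ys,xs=np.nonzero(m)
n,l,st,_=cv2.connectedComponentsWithStats(m);k=1+np.argmax(st[1:,4]);ys,xs=np.nonzero(l==k);print(len(xs),st[k])
P=np.array([plane(c,x+x0,y+y0,.008)[:2] for x,y in zip(xs,ys)])*1000
r=cv2.minAreaRect(P.astype(np.float32));vx,vy,_,_=cv2.fitLine(P.astype(np.float32),cv2.DIST_L2,0,.01,.01).ravel()
print("axle",r,P.mean(0),"yaw",np.degrees(np.arctan2(vy,vx)))
T=get_calibration("top")
print("axle tri",tri(c,(317,153),T,(267.7,222.6)))
t=camera("top");cv2.imwrite("pics/top6.png",t)
S=get_calibration("side");s=camera("side");cv2.imwrite("pics/side6.png",s)
# bushing seen in wrist and side: side crop (552,257)
print("bush tri",tri(c,(590,191),S,(120+(552-480)*160/240,200+257*240/360)))
way((592.5,78.5,100,152.5))
E
```

```text
[ 27 116 255] [ 29 103 255] [ 16 140 248] [ 15 145 244]
1516 [   8    9   82  115 1516]
axle ((590.8646850585938, 80.157958984375), (15.752460479736328, 110.83147430419922), 64.26300811767578) [589.07179856  80.80757111] yaw -25.69846
axle tri (array([0.59156849, 0.07965601, 0.00698779]), np.float64(0.002842168317126737))
bush tri (array([0.57808414, 0.28227904, 0.0497141 ]), np.float64(0.007076135056886288))
t 11.58 tcp [652.8  90.4 165.6] yaw -170.4 j7 1.19 w 56.6 grip 0.0 F [ 0.  -0.1  0.4]
(592.5, 78.5, 100, 152.5) -> [ 0.2048 -0.0056  0.2187] [ 0.001 -0.     0.825] mm 90 deg 37.1
```

Emit:
drive_tool(
  increments=[
    [0.04, 0, 0.05, 0, 0, 0.158],
    [0.09, 0, 0.11, 0, 0, 0.316],
    [0.14, -0.001, 0.17, 0, 0, 0.474],
    [0.207, -0.001, 0.23, 0, 0, 0.632],
    [0.207, -0.001, 0.28, 0, 0, 0.79],
  ],
  claw=0.4,
)

```text
time: 12.0
ee_pos: [0.5885, 0.0791, 0.0803]
eef_rot: [0.227, 0.974, -0.001, -0.001]
ft_force: [0.3, 0.2, -0.1]
width: 0.0524
grip_force: 0.0
```

Emit:
drive_tool(
  increments=[
    [0, 0, 0, 0, 0, 0],
    [0, 0, 0.04, 0, 0, 0],
    [0, 0, 0.08, 0, 0, 0],
    [0, 0, 0.12, 0, 0, 0],
    [0, 0, 0.12, 0, 0, 0],
  ],
)

```text
time: 12.42
ee_pos: [0.5902, 0.0794, 0.0431]
eef_rot: [0.223, 0.975, -0.0, -0.002]
ft_force: [-0.1, -0.4, -0.5]
width: 0.0518
grip_force: 0.0
```

```bash
python3 -c "
from h import *
way((591.5,80,5,154))"
```

```text
t 12.42 tcp [590.2  79.4  43.1] yaw 154.2 j7 0.55 w 51.8 grip 0.0 F [-0.1 -0.4 -0.5]
(591.5, 80, 5, 154) -> [-0.0033  0.004   0.1271] [-0.002 -0.004  0.004] mm 38 deg 0.2
```

Emit:
drive_tool(
  increments=[
    [-0.003, 0.003, 0.04, 0, 0, 0],
    [-0.003, 0.003, 0.08, 0, 0, 0],
    [-0.003, 0.003, 0.11, 0, 0, 0],
    [-0.003, 0.003, 0.124, 0, 0, 0],
    [-0.003, 0.003, 0.124, 0, 0, 0],
  ],
)

```text
time: 12.83
ee_pos: [0.5916, 0.0798, 0.0072]
eef_rot: [0.224, 0.975, -0.0, -0.001]
ft_force: [-0.1, 0.3, -0.0]
width: 0.0518
grip_force: 0.0
```

Emit:
drive_tool(
  increments=[
    [0, 0, 0, 0, 0, 0],
    [0, 0, 0, 0, 0, 0],
    [0, 0, 0, 0, 0, 0],
    [0, 0, 0, 0, 0, 0],
    [0, 0, 0, 0, 0, 0],
  ],
  claw=1,
  force=30,
)

```text
time: 13.25
ee_pos: [0.5926, 0.0799, 0.009]
eef_rot: [0.224, 0.974, -0.0, 0.0]
ft_force: [0.3, -0.0, 0.2]
width: 0.0265
grip_force: 0.0
```

Emit:
drive_tool(
  increments=[
    [0, 0, -0.05, 0, 0, 0],
    [0, 0, -0.15, 0, 0, 0],
    [0, 0, -0.25, 0, 0, 0],
    [0, 0, -0.35, 0, 0, 0],
    [0, 0, -0.35, 0, 0, 0],
  ],
)

```text
time: 13.67
ee_pos: [0.5952, 0.0813, 0.1208]
eef_rot: [0.224, 0.975, 0.001, 0.004]
ft_force: [0.6, 0.2, 1.1]
width: 0.0014
grip_force: 0.0
```

```bash
python3 -c "
from h import *
way((560,-70,130,120),(520,-220,130,87),(496.4,-288.1,100,82.4),(496.4,-288.1,30,82.4))"
```

```text
t 13.67 tcp [595.2  81.3 120.8] yaw 154.1 j7 0.6 w 1.4 grip 0.0 F [0.6 0.2 1.1]
(560, -70, 130, 120) -> [-0.1151 -0.5048 -0.0321] [0.008 0.007 0.757] mm 156 deg 34.1
(520, -220, 130, 87) -> [-0.3663 -0.3655 -0.    ] [ 0.    -0.     0.733] mm 155 deg 33.0
(496.4, -288.1, 100, 82.4) -> [-0.2308 -0.0667  0.1   ] [-0.    -0.     0.102] mm 78 deg 4.6
(496.4, -288.1, 30, 82.4) -> [-0.     -0.      0.2333] [0. 0. 0.] mm 70 deg 0.0
```

```bash
python3 - <<'E'
from h import *
T=get_calibration("top");S=get_calibration("side");c=get_calibration("wrist");w=camera("wrist");t=camera("top");s=camera("side")
print(proj(c,(.5915,.08,.008)),proj(T,(.5915,.08,.008)),proj(S,(.5915,.08,.008)))
cv2.imwrite("pics/m7.png",np.hstack([cv2.resize(w,(400,300)),cv2.resize(s[220:340,190:350],(400,300))]))
E
```

```text
[311.37169802 236.7190387 ] [267.11601909 223.35581719] [259.35221716 288.27870419]
```

View pics/m7.png

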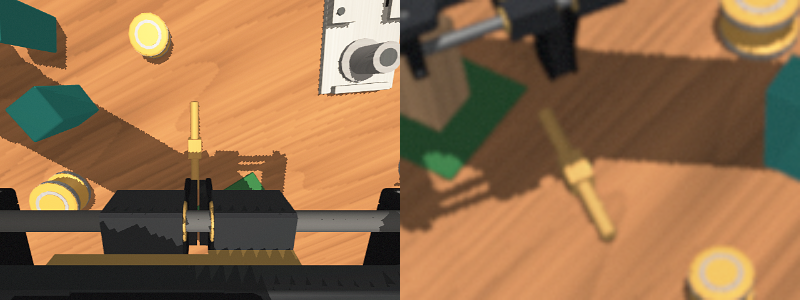

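Emit:
drive_tool(
  increments=[
    [0, 0, 0, 0, 0, 0],
    [0, 0, 0.08, 0, 0, 0],
    [0, 0, 0.17, 0, 0, 0],
    [0, 0, 0.24, 0, 0, 0],
    [0, 0, 0.3, 0, 0, 0],
  ],
  claw=0.5,
)

```text
time: 14.23
ee_pos: [0.5909, 0.0796, 0.0209]
eef_rot: [0.224, 0.975, -0.001, -0.001]
ft_force: [0.5, -0.6, -0.6]
width: 0.0258
grip_force: 0.0
```

Emit:
drive_tool(
  increments=[
    [0, 0, 0.02, 0, 0, 0],
    [0, 0, 0.04, 0, 0, 0],
    [0, 0, 0.055, 0, 0, 0],
    [0, 0, 0.064, 0, 0, 0],
    [0, 0, 0.064, 0, 0, 0],
  ],
)

```text
time: 14.65
ee_pos: [0.5925, 0.08, 0.0046]
eef_rot: [0.224, 0.974, 0.0, 0.0]
ft_force: [0.0, -0.2, 0.9]
width: 0.0431
grip_force: 0.0
```

Emit:
drive_tool(
  increments=[
    [0, 0, 0, 0, 0, 0],
    [0, 0, 0, 0, 0, 0],
    [0, 0, 0, 0, 0, 0],
    [0, 0, 0, 0, 0, 0],
    [0, 0, 0, 0, 0, 0],
  ],
  claw=1,
)

```text
time: 15.07
ee_pos: [0.5925, 0.0799, 0.0047]
eef_rot: [0.224, 0.974, -0.0, 0.0]
ft_force: [-0.5, -0.8, 0.7]
width: 0.0178
grip_force: 0.5
```

Emit:
drive_tool(
  increments=[
    [0, 0, 0, 0, 0, 0],
    [0, 0, 0, 0, 0, 0],
    [0, 0, 0, 0, 0, 0],
    [0, 0, 0, 0, 0, 0],
    [0, 0, 0, 0, 0, 0],
  ],
  claw=1,
)

```text
time: 15.48
ee_pos: [0.5925, 0.0799, 0.0046]
eef_rot: [0.224, 0.974, -0.0, 0.0]
ft_force: [-1.1, -1.3, 4.0]
width: 0.0156
grip_force: 30.0
```

Emit:
drive_tool(
  increments=[
    [0, 0, -0.05, 0, 0, 0],
    [0, 0, -0.15, 0, 0, 0],
    [0, 0, -0.25, 0, 0, 0],
    [0, 0, -0.36, 0, 0, 0],
    [0, 0, -0.36, 0, 0, 0],
  ],
)

```text
time: 15.9
ee_pos: [0.5952, 0.0815, 0.1196]
eef_rot: [0.224, 0.975, 0.002, 0.004]
ft_force: [1.5, 0.5, -0.7]
width: 0.0156
grip_force: 30.0
```

Emit:
drive_tool(
  increments=[
    [-0.023, -0.1, 0, 0, 0, 0.15],
    [-0.046, -0.2, 0, 0, 0, 0.3],
    [-0.069, -0.3, 0, 0, 0, 0.45],
    [-0.092, -0.4, 0, 0, 0, 0.6],
    [-0.115, -0.505, 0, 0, 0, 0.757],
  ],
)

```text
time: 16.32
ee_pos: [0.5567, -0.0723, 0.1132]
eef_rot: [0.502, 0.865, 0.0, 0.0]
ft_force: [1.1, -0.5, -0.9]
width: 0.0157
grip_force: 30.0
```

Emit:
drive_tool(
  increments=[
    [-0.073, -0.073, 0, 0, 0, 0.147],
    [-0.146, -0.146, 0, 0, 0, 0.293],
    [-0.22, -0.22, 0, 0, 0, 0.44],
    [-0.293, -0.293, 0, 0, 0, 0.587],
    [-0.366, -0.366, 0, 0, 0, 0.733],
  ],
)

```text
time: 16.73
ee_pos: [0.5164, -0.2225, 0.1133]
eef_rot: [0.727, 0.686, 0.0, 0.0]
ft_force: [0.2, -0.9, -2.0]
width: 0.0159
grip_force: 30.0
```

Emit:
drive_tool(
  increments=[
    [0, 0, 0, 0, 0, 0],
    [0, 0, 0, 0, 0, 0],
    [0, 0, 0, 0, 0, 0],
    [0, 0, 0, 0, 0, 0],
    [0, 0, 0, 0, 0, 0],
  ],
)

```text
time: 17.15
ee_pos: [0.5174, -0.2199, 0.1127]
eef_rot: [0.724, 0.689, 0.0, -0.0]
ft_force: [0.2, -0.5, -0.9]
width: 0.0159
grip_force: 30.0
```

```bash
python3 - <<'E'
from h import *
c=get_calibration("wrist");way((496.4,-288.1,100,82.4),(496.4,-288.1,30,82.4))
im=camera("wrist");np.save("c8.npy",c,allow_pickle=True);cv2.imwrite("pics/w8.png",im)
E
```

```text
t 17.15 tcp [ 517.4 -219.9  112.7] yaw 87.2 j7 0.09 w 15.9 grip 30.0 F [ 0.2 -0.5 -0.9]
(496.4, -288.1, 100, 82.4) -> [-0.2304 -0.0587  0.0421] [ 0.    -0.     0.106] mm 72 deg 4.8
(496.4, -288.1, 30, 82.4) -> [-0.     -0.      0.2333] [0. 0. 0.] mm 70 deg 0.0
```

View pics/w8.png

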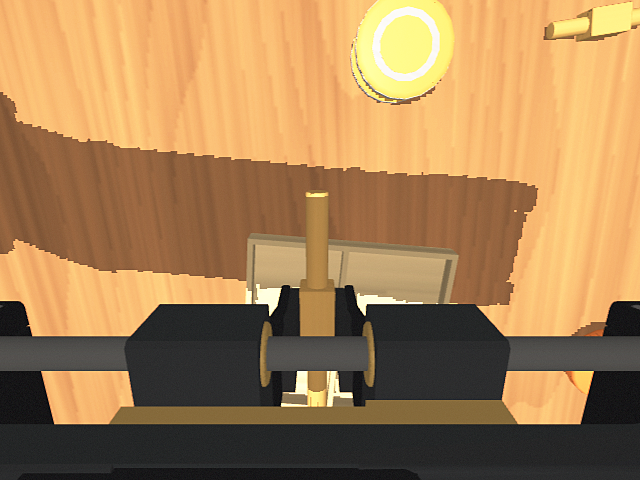

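The axle is held level. The caddy's +y wall runs from (249,236) to (457,252), and its divider is at (345,250). I'll check the caddy pose with these.

```bash
python3 - <<'E'
from h import *
c=np.load("c8.npy",allow_pickle=True).item()
a=plane(c,249,236,.016)[:2]*1000;b=plane(c,457,252,.016)[:2]*1000
print(a,b,np.linalg.norm(b-a),"yaw x",np.degrees(np.arctan2(*(b-a)[::-1])))
y=np.radians(-7.6);Rz=np.array([[np.cos(y),-np.sin(y)],[np.sin(y),np.cos(y)]])
print("implied center",(a+b)/2-Rz@[0,72], "divider",plane(c,343,244,.016)*1000, "pred",Rz@[-5,70]+[536,-293.4])
T=get_calibration("top");print("yo tri",tri(c,(406,44),T,(372.5,229.5)))
E
```

```text
[ 468.82575083 -208.5844363 ] [ 618.78549298 -227.98030664] 151.20887557591107 yaw x -7.369751283570178
implied center [ 534.2831618  -289.64989037] divider [ 536.09770094 -217.86823283   16.        ] pred [ 540.30186962 -223.35363023]
yo tri (array([ 0.5737362 , -0.095269  ,  0.04262926]), np.float64(0.001752014417759992))
```

Emit:
drive_tool(
  increments=[
    [-0.075, -0.021, 0, 0, 0, 0.035],
    [-0.15, -0.042, 0, 0, 0, 0.07],
    [-0.225, -0.063, 0, 0, 0, 0.104],
    [-0.225, -0.063, 0, 0, 0, 0.104],
    [-0.225, -0.063, 0, 0, 0, 0.104],
  ],
)

```text
time: 17.62
ee_pos: [0.4941, -0.2886, 0.1123]
eef_rot: [0.753, 0.658, -0.0, -0.0]
ft_force: [0.6, 1.2, -1.2]
width: 0.0155
grip_force: 30.0
```

Emit:
drive_tool(
  increments=[
    [0, 0, 0.05, 0, 0, 0],
    [0, 0, 0.11, 0, 0, 0],
    [0, 0, 0.17, 0, 0, 0],
    [0, 0, 0.23, 0, 0, 0],
    [0, 0, 0.25, 0, 0, 0],
  ],
)

```text
time: 18.03
ee_pos: [0.4939, -0.2856, 0.0351]
eef_rot: [0.752, 0.659, -0.0, -0.002]
ft_force: [-1.2, 1.2, -1.1]
width: 0.0158
grip_force: 30.0
```

Emit:
drive_tool(
  increments=[
    [0, 0, 0, 0, 0, 0],
    [0, 0, 0, 0, 0, 0],
    [0, 0, 0, 0, 0, 0],
    [0, 0, 0, 0, 0, 0],
    [0, 0, 0, 0, 0, 0],
  ],
)

```text
time: 18.45
ee_pos: [0.4951, -0.288, 0.0384]
eef_rot: [0.753, 0.658, 0.0, 0.001]
ft_force: [-0.1, 0.2, -0.7]
width: 0.0157
grip_force: 30.0
```

```bash
python3 - <<'E'
from h import *
way((495.3,-286.3,10,82.5))
t=camera("top");s=camera("side")
cv2.imwrite("pics/m9.png",np.hstack([cv2.resize(t[180:320,420:560],(400,400)),cv2.resize(s[110:250,340:480],(400,400))]))
E
```

```text
t 18.45 tcp [ 495.1 -288.    38.4] yaw 82.3 j7 0.09 w 15.7 grip 30.0 F [-0.1  0.2 -0.7]
(495.3, -286.3, 10, 82.5) -> [ 0.0059 -0.0001  0.0945] [ 0.002  0.001 -0.004] mm 28 deg 0.2
```

View pics/m9.png

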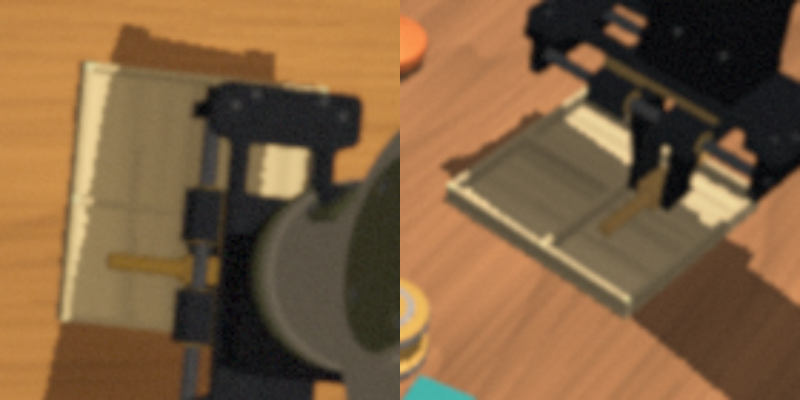

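Emit:
drive_tool(
  increments=[
    [0.005, 0, 0.03, 0, 0, 0],
    [0.005, 0, 0.06, 0, 0, 0],
    [0.005, 0, 0.08, 0, 0, 0],
    [0.005, 0, 0.09, 0, 0, 0],
    [0.005, 0, 0.096, 0, 0, 0],
  ],
)

```text
time: 18.97
ee_pos: [0.494, -0.2859, 0.0085]
eef_rot: [0.753, 0.658, -0.001, -0.001]
ft_force: [-11.8, 5.1, 27.9]
width: 0.0156
grip_force: 30.0
```

Emit:
drive_tool(
  increments=[
    [0, 0, 0, 0, 0, 0],
    [0, 0, 0, 0, 0, 0],
    [0, 0, 0, 0, 0, 0],
    [0, 0, 0, 0, 0, 0],
    [0, 0, 0, 0, 0, 0],
  ],
)

```text
time: 19.38
ee_pos: [0.4948, -0.2863, 0.0086]
eef_rot: [0.753, 0.658, 0.0, 0.0]
ft_force: [-0.8, 1.0, 1.6]
width: 0.0156
grip_force: 30.0
```

Emit:
drive_tool(
  increments=[
    [0, 0, 0, 0, 0, 0],
    [0, 0, 0, 0, 0, 0],
    [0, 0, 0, 0, 0, 0],
    [0, 0, 0, 0, 0, 0],
    [0, 0, 0, 0, 0, 0],
  ],
  claw=0.68,
)

```text
time: 19.8
ee_pos: [0.4948, -0.2864, 0.0086]
eef_rot: [0.753, 0.658, 0.0, 0.0]
ft_force: [0.2, 0.2, -1.1]
width: 0.0274
grip_force: 0.0
```

Emit:
drive_tool(
  increments=[
    [0, 0, -0.05, 0, 0, 0],
    [0, 0, -0.15, 0, 0, 0],
    [0, 0, -0.25, 0, 0, 0],
    [0, 0, -0.36, 0, 0, 0],
    [0, 0, -0.36, 0, 0, 0],
  ],
)

```text
time: 20.22
ee_pos: [0.4979, -0.2875, 0.1231]
eef_rot: [0.753, 0.658, 0.001, 0.004]
ft_force: [1.4, 0.0, 0.3]
width: 0.0276
grip_force: 0.0
```

Emit:
drive_tool(
  increments=[
    [0, 0, 0, 0, 0, 0],
    [0, 0, 0, 0, 0, 0],
    [0, 0, 0, 0, 0, 0],
    [0, 0, 0, 0, 0, 0],
    [0, 0, 0, 0, 0, 0],
  ],
  claw=0.1,
)

```text
time: 20.63
ee_pos: [0.4943, -0.286, 0.1157]
eef_rot: [0.753, 0.658, -0.0, -0.001]
ft_force: [0.4, 1.0, 0.2]
width: 0.0533
grip_force: 0.0
```

```bash
python3 - <<'E'
from h import *
way((535,-190,110,82.5),(574,-96.5,70,82.5),(574,-96.5,17,82.5))
E
```

```text
t 20.63 tcp [ 494.3 -286.   115.7] yaw 82.3 j7 0.14 w 53.3 grip 0.0 F [0.4 1.  0.2]
(535, -190, 110, 82.5) -> [0.3353 0.0919 0.019 ] [-0.002 -0.001 -0.004] mm 104 deg 0.2
(574, -96.5, 70, 82.5) -> [0.326  0.0882 0.1333] [0. 0. 0.] mm 109 deg 0.0
(574, -96.5, 17, 82.5) -> [ 0.     -0.      0.1767] [0. 0. 0.] mm 53 deg 0.0
```

Emit:
drive_tool(
  increments=[
    [0.11, 0.03, 0, 0, 0, 0],
    [0.22, 0.06, 0, 0, 0, 0],
    [0.335, 0.092, 0.019, 0, 0, 0],
    [0.335, 0.092, 0.019, 0, 0, 0],
    [0.335, 0.092, 0.019, 0, 0, 0],
  ],
)

```text
time: 21.05
ee_pos: [0.5359, -0.1877, 0.1103]
eef_rot: [0.751, 0.66, 0.0, -0.001]
ft_force: [0.1, -0.7, 0.3]
width: 0.0772
grip_force: 0.0
```

Emit:
drive_tool(
  increments=[
    [0.1, 0.03, 0, 0, 0, 0],
    [0.22, 0.06, 0, 0, 0, 0],
    [0.326, 0.088, 0.05, 0, 0, 0],
    [0.326, 0.088, 0.1, 0, 0, 0],
    [0.326, 0.088, 0.133, 0, 0, 0],
  ],
)

```text
time: 21.47
ee_pos: [0.5745, -0.096, 0.0696]
eef_rot: [0.752, 0.659, -0.0, -0.001]
ft_force: [-0.7, -1.0, -0.6]
width: 0.0782
grip_force: 0.0
```

Emit:
drive_tool(
  increments=[
    [0, 0, 0, 0, 0, 0],
    [0, 0, 0.05, 0, 0, 0],
    [0, 0, 0.11, 0, 0, 0],
    [0, 0, 0.16, 0, 0, 0],
    [0, 0, 0.176, 0, 0, 0],
  ],
)

```text
time: 21.88
ee_pos: [0.5732, -0.0995, 0.0165]
eef_rot: [0.754, 0.657, -0.001, -0.001]
ft_force: [0.6, 0.0, -0.4]
width: 0.0782
grip_force: 0.0
```

Emit:
drive_tool(
  increments=[
    [0, 0, 0, 0, 0, 0],
    [0, 0, 0, 0, 0, 0],
    [0, 0, 0, 0, 0, 0],
    [0, 0, 0, 0, 0, 0],
    [0, 0, 0, 0, 0, 0],
  ],
)

```text
time: 22.3
ee_pos: [0.5752, -0.0973, 0.0191]
eef_rot: [0.753, 0.658, 0.0, 0.001]
ft_force: [0.1, -0.8, 0.4]
width: 0.0785
grip_force: 0.0
```

```bash
python3 - <<'E'
from h import *
way((574,-96.5,17,82.5))
E
```

```text
t 22.3 tcp [575.2 -97.3  19.1] yaw 82.3 j7 -0.31 w 78.5 grip 0.0 F [ 0.1 -0.8  0.4]
(574, -96.5, 17, 82.5) -> [ 0.002  -0.0043  0.007 ] [ 0.002  0.    -0.004] mm 3 deg 0.2
```

Emit:
drive_tool(
  increments=[
    [0.002, -0.003, 0.007, 0, 0, 0],
    [0.002, -0.003, 0.007, 0, 0, 0],
    [0.002, -0.003, 0.007, 0, 0, 0],
    [0.002, -0.003, 0.007, 0, 0, 0],
    [0.002, -0.003, 0.007, 0, 0, 0],
  ],
  claw=1,
  force=30,
)

```text
time: 22.72
ee_pos: [0.5739, -0.0963, 0.0162]
eef_rot: [0.753, 0.658, -0.0, 0.0]
ft_force: [-0.1, 0.6, 0.0]
width: 0.0546
grip_force: 30.0
```

Emit:
drive_tool(
  increments=[
    [0, 0, 0, 0, 0, 0],
    [0, 0, 0, 0, 0, 0],
    [0, 0, 0, 0, 0, 0],
    [0, 0, 0, 0, 0, 0],
    [0, 0, 0, 0, 0, 0],
  ],
)

```text
time: 23.13
ee_pos: [0.5739, -0.0963, 0.0162]
eef_rot: [0.753, 0.658, -0.0, 0.0]
ft_force: [-0.5, 0.3, 0.4]
width: 0.0548
grip_force: 30.0
```

```bash
python3 - <<'E'
from h import *
y=np.radians(-7.5);Rz=np.array([[np.cos(y),-np.sin(y)],[np.sin(y),np.cos(y)]])
L=Rz@[35,32]+[535,-291.5];s=Rz@[35,-38]+[535,-291.5];print(L,s)
way((574,-97,97,82.5),(*L,97,82.5),(*L,40,82.5))
E
```

```text
[ 573.8774083  -264.34218116] [ 564.74057484 -333.74332146]
t 23.13 tcp [573.9 -96.3  16.2] yaw 82.3 j7 -0.32 w 54.8 grip 30.0 F [-0.5  0.3  0.4]
(574, -97, 97, 82.5) -> [-0.0024  0.0007 -0.2695] [ 0.     0.    -0.004] mm 81 deg 0.2
(np.float64(573.877408299125), np.float64(-264.3421811637399), 97, 82.5) -> [-0.5531  0.0724  0.    ] [0. 0. 0.] mm 167 deg 0.0
(np.float64(573.877408299125), np.float64(-264.3421811637399), 40, 82.5) -> [ 0.   -0.    0.19] [0. 0. 0.] mm 57 deg 0.0
```

Emit:
drive_tool(
  increments=[
    [0, 0, -0.04, 0, 0, 0],
    [0, 0, -0.1, 0, 0, 0],
    [0, 0, -0.18, 0, 0, 0],
    [0, 0, -0.27, 0, 0, 0],
    [0, 0, -0.27, 0, 0, 0],
  ],
)

```text
time: 23.55
ee_pos: [0.5768, -0.0962, 0.1031]
eef_rot: [0.753, 0.658, 0.002, 0.003]
ft_force: [1.0, 0.4, -0.5]
width: 0.0548
grip_force: 30.0
```

Emit:
drive_tool(
  increments=[
    [-0.11, 0.014, 0, 0, 0, 0],
    [-0.23, 0.029, 0, 0, 0, 0],
    [-0.35, 0.043, 0, 0, 0, 0],
    [-0.46, 0.058, 0, 0, 0, 0],
    [-0.553, 0.072, 0, 0, 0, 0],
  ],
)

```text
time: 23.97
ee_pos: [0.5726, -0.2667, 0.0977]
eef_rot: [0.753, 0.658, -0.0, 0.0]
ft_force: [1.2, -0.1, -0.7]
width: 0.0543
grip_force: 30.0
```

Emit:
drive_tool(
  increments=[
    [0, 0, 0, 0, 0, 0],
    [0, 0, 0.06, 0, 0, 0],
    [0, 0, 0.12, 0, 0, 0],
    [0, 0, 0.17, 0, 0, 0],
    [0, 0, 0.17, 0, 0, 0],
  ],
)

```text
time: 24.38
ee_pos: [0.5713, -0.2628, 0.0431]
eef_rot: [0.753, 0.658, -0.001, -0.002]
ft_force: [-0.3, 0.5, -0.6]
width: 0.0549
grip_force: 30.0
```

Emit:
drive_tool(
  increments=[
    [0, 0, 0, 0, 0, 0],
    [0, 0, 0, 0, 0, 0],
    [0, 0, 0, 0, 0, 0],
    [0, 0, 0, 0, 0, 0],
    [0, 0, 0, 0, 0, 0],
  ],
)

```text
time: 24.8
ee_pos: [0.5736, -0.2637, 0.0469]
eef_rot: [0.753, 0.658, 0.0, 0.001]
ft_force: [0.1, 0.1, -1.1]
width: 0.0549
grip_force: 30.0
```

```bash
python3 - <<'E'
from h import *
way((573.9,-264.3,21,82.5))
t=camera("top");s=camera("side");cv2.imwrite("pics/top10.png",t)
cv2.imwrite("pics/m10.png",np.hstack([cv2.resize(t[180:320,420:560],(400,400)),cv2.resize(s[110:250,340:480],(400,400))]))
E
```

```text
t 24.8 tcp [ 573.6 -263.7   46.9] yaw 82.3 j7 -0.02 w 54.9 grip 30.0 F [ 0.1  0.1 -1.1]
(573.9, -264.3, 21, 82.5) -> [-0.0017  0.0012  0.0865] [ 0.001  0.001 -0.004] mm 26 deg 0.2
```

View pics/m10.png

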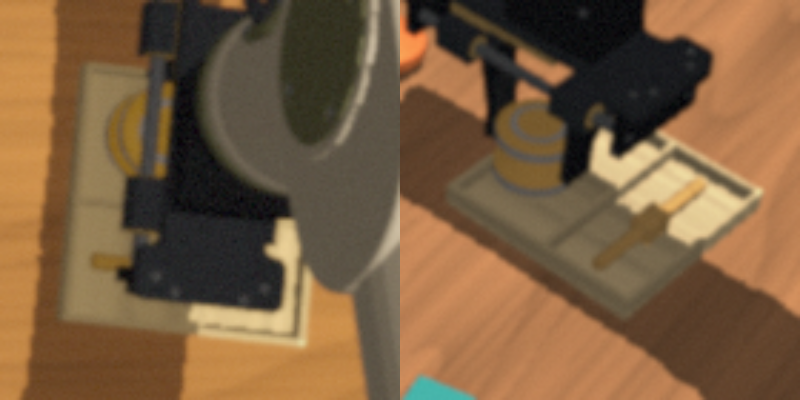

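Emit:
drive_tool(
  increments=[
    [0, 0, 0.03, 0, 0, 0],
    [0, 0, 0.055, 0, 0, 0],
    [0, 0, 0.07, 0, 0, 0],
    [0, 0, 0.08, 0, 0, 0],
    [0, 0, 0.086, 0, 0, 0],
  ],
)

```text
time: 25.32
ee_pos: [0.5726, -0.2634, 0.0201]
eef_rot: [0.753, 0.658, -0.0, -0.001]
ft_force: [-9.7, 3.2, 18.3]
width: 0.0548
grip_force: 30.0
```

Emit:
drive_tool(
  increments=[
    [0, 0, 0, 0, 0, 0],
    [0, 0, 0, 0, 0, 0],
    [0, 0, 0, 0, 0, 0],
    [0, 0, 0, 0, 0, 0],
    [0, 0, 0, 0, 0, 0],
  ],
)

```text
time: 25.73
ee_pos: [0.5732, -0.2636, 0.0203]
eef_rot: [0.753, 0.658, 0.0, 0.0]
ft_force: [-0.1, 0.4, -0.5]
width: 0.0547
grip_force: 30.0
```

Emit:
drive_tool(
  increments=[
    [0, 0, 0, 0, 0, 0],
    [0, 0, 0, 0, 0, 0],
    [0, 0, 0, 0, 0, 0],
    [0, 0, 0, 0, 0, 0],
    [0, 0, 0, 0, 0, 0],
  ],
  claw=0.12,
)

```text
time: 26.15
ee_pos: [0.5732, -0.2636, 0.0204]
eef_rot: [0.753, 0.658, 0.0, 0.0]
ft_force: [-0.4, -0.5, 0.6]
width: 0.0744
grip_force: 0.0
```

Emit:
drive_tool(
  increments=[
    [0, 0, -0.05, 0, 0, 0],
    [0, 0, -0.15, 0, 0, 0],
    [0, 0, -0.25, 0, 0, 0],
    [0, 0, -0.36, 0, 0, 0],
    [0, 0, -0.36, 0, 0, 0],
  ],
)

```text
time: 26.57
ee_pos: [0.5766, -0.2643, 0.1367]
eef_rot: [0.753, 0.658, 0.002, 0.005]
ft_force: [1.2, 0.1, 0.7]
width: 0.0769
grip_force: 0.0
```

```bash
python3 - <<'E'
from h import *
way((590,-90,140,108),(620,90,150,134),(654,256,140,158.7))
T=get_calibration("top");S=get_calibration("side")
t=cv2.imread("pics/top10.png");W=cv2.resize(t[150:350,40:240],(400,400))
s=cv2.imread("pics/side6.png");w=cv2.resize(s[330:450,110:230],(400,400))
cv2.imwrite("pics/m11.png",np.hstack([W,w]))
E
```

```text
t 26.57 tcp [ 576.6 -264.3  136.7] yaw 82.3 j7 0.02 w 76.9 grip 0.0 F [1.2 0.1 0.7]
(590, -90, 140, 108) -> [ 0.5817 -0.033  -0.0131] [ 0.011  0.006 -0.57 ] mm 175 deg 25.7
(620, 90, 150, 134) -> [ 0.5397  0.2805 -0.0333] [ 0.     0.    -0.578] mm 183 deg 26.0
(654, 256, 140, 158.7) -> [0.3193 0.4659 0.0333] [-0.     0.    -0.549] mm 170 deg 24.7
```

View pics/m11.png

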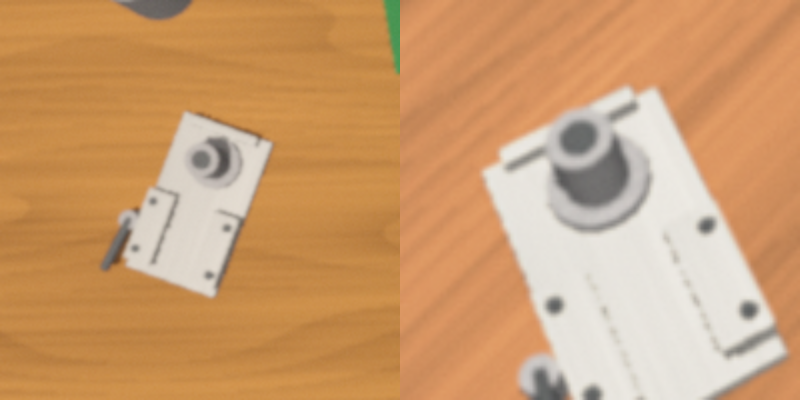

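The bushing stands clear of the rails on the landing, with its top centre at top-view (141.5,229.5) and side-view (164,371).

```bash
python3 - <<'E'
from h import *
T=get_calibration("top");S=get_calibration("side")
p,e=tri(T,(141.5,229.5),S,(164,371.1));print(p,e,plane(T,141.5,229.5,.05))
b=(p[:2]*500+plane(T,141.5,229.5,.05)[:2]*500);print(b)
y=np.radians(21.3);print("jig",np.array([[np.cos(y),-np.sin(y)],[np.sin(y),np.cos(y)]])@(b-[548,297.2]))
way((590,-90,140,108),(600,90,140,134),(*b,130,158.7),(*b,22.5,158.7))
E
```

```text
[0.58276386 0.2828694  0.04356875] 0.00045964342629782 [0.58241794 0.28103781 0.05      ]
[582.59089981 281.9536028 ]
jig [37.76631045 -1.6397476 ]
t 26.57 tcp [ 576.6 -264.3  136.7] yaw 82.3 j7 0.02 w 76.9 grip 0.0 F [1.2 0.1 0.7]
(590, -90, 140, 108) -> [ 0.5817 -0.033  -0.0131] [ 0.011  0.006 -0.57 ] mm 175 deg 25.7
(600, 90, 140, 134) -> [0.5603 0.2171 0.    ] [ 0.     0.    -0.578] mm 180 deg 26.0
(np.float64(582.5908998147336), np.float64(281.953602803699), 130, 158.7) -> [0.5006 0.4027 0.0333] [-0.     0.    -0.549] mm 193 deg 24.7
(np.float64(582.5908998147336), np.float64(281.953602803699), 22.5, 158.7) -> [-0.     -0.      0.3583] [0. 0. 0.] mm 108 deg 0.0
```

Emit:
drive_tool(
  increments=[
    [0.116, -0.006, 0, 0, 0, -0.114],
    [0.232, -0.013, 0, 0, 0, -0.228],
    [0.35, -0.02, -0.01, 0, 0, -0.342],
    [0.466, -0.026, -0.013, 0, 0, -0.456],
    [0.582, -0.033, -0.013, 0, 0, -0.57],
  ],
  claw=0.35,
)

```text
time: 26.98
ee_pos: [0.5869, -0.0876, 0.1338]
eef_rot: [0.586, 0.81, 0.0, 0.001]
ft_force: [0.5, 0.1, -0.8]
width: 0.0583
grip_force: 0.0
```

Emit:
drive_tool(
  increments=[
    [0.112, 0.043, 0, 0, 0, -0.116],
    [0.224, 0.087, 0, 0, 0, -0.231],
    [0.336, 0.13, 0, 0, 0, -0.347],
    [0.448, 0.174, 0, 0, 0, -0.462],
    [0.56, 0.217, 0, 0, 0, -0.578],
  ],
)

```text
time: 27.4
ee_pos: [0.5969, 0.0923, 0.1335]
eef_rot: [0.389, 0.921, 0.0, 0.001]
ft_force: [0.2, 0.4, 0.0]
width: 0.0566
grip_force: 0.0
```

Emit:
drive_tool(
  increments=[
    [0.1, 0.08, 0, 0, 0, -0.11],
    [0.2, 0.16, 0, 0, 0, -0.22],
    [0.3, 0.24, 0, 0, 0, -0.33],
    [0.4, 0.32, 0.01, 0, 0, -0.44],
    [0.5, 0.403, 0.033, 0, 0, -0.549],
  ],
)

```text
time: 27.82
ee_pos: [0.5798, 0.2844, 0.1242]
eef_rot: [0.183, 0.983, 0.0, 0.001]
ft_force: [0.1, 0.3, -0.1]
width: 0.0567
grip_force: 0.0
```

Emit:
drive_tool(
  increments=[
    [0, 0, 0, 0, 0, 0],
    [0, 0, 0, 0, 0, 0],
    [0, 0, 0, 0, 0, 0],
    [0, 0, 0, 0, 0, 0],
    [0, 0, 0, 0, 0, 0],
  ],
)

```text
time: 28.23
ee_pos: [0.5804, 0.2809, 0.1228]
eef_rot: [0.186, 0.983, -0.0, 0.001]
ft_force: [0.1, -0.4, 1.0]
width: 0.0565
grip_force: 0.0
```

```bash
python3 - <<'E'
from h import *
way((582,282.5,70,158.7),(582,282.5,22.5,158.7))
E
```

```text
t 28.23 tcp [580.4 280.9 122.8] yaw 158.5 j7 0.33 w 56.5 grip 0.0 F [ 0.1 -0.4  1. ]
(582, 282.5, 70, 158.7) -> [-0.0026  0.007   0.1759] [-0.001  0.001 -0.004] mm 53 deg 0.2
(582, 282.5, 22.5, 158.7) -> [-0.     -0.      0.1583] [0. 0. 0.] mm 48 deg 0.0
```

Emit:
drive_tool(
  increments=[
    [-0.002, 0.007, 0.04, 0, 0, 0],
    [-0.002, 0.007, 0.08, 0, 0, 0],
    [-0.002, 0.007, 0.13, 0, 0, 0],
    [-0.002, 0.007, 0.176, 0, 0, 0],
    [-0.002, 0.007, 0.176, 0, 0, 0],
  ],
)

```text
time: 28.65
ee_pos: [0.5792, 0.2828, 0.0651]
eef_rot: [0.185, 0.983, -0.002, -0.002]
ft_force: [0.5, -1.1, -1.2]
width: 0.0566
grip_force: 0.0
```

Emit:
drive_tool(
  increments=[
    [0, 0, 0.03, 0, 0, 0],
    [0, 0, 0.07, 0, 0, 0],
    [0, 0, 0.11, 0, 0, 0],
    [0, 0, 0.14, 0, 0, 0],
    [0, 0, 0.152, 0, 0, 0],
  ],
)

```text
time: 29.07
ee_pos: [0.5802, 0.2837, 0.0219]
eef_rot: [0.185, 0.983, -0.001, -0.001]
ft_force: [0.4, -0.2, 0.8]
width: 0.0564
grip_force: 0.0
```

Emit:
drive_tool(
  increments=[
    [0, 0, 0, 0, 0, 0],
    [0, 0, 0, 0, 0, 0],
    [0, 0, 0, 0, 0, 0],
    [0, 0, 0, 0, 0, 0],
    [0, 0, 0, 0, 0, 0],
  ],
)

```text
time: 29.48
ee_pos: [0.5811, 0.2844, 0.0245]
eef_rot: [0.185, 0.983, 0.0, 0.0]
ft_force: [0.2, -0.7, 0.7]
width: 0.0565
grip_force: 0.0
```

```bash
python3 - <<'E'
from h import *
way((582,282.5,22.5,158.7))
c=get_calibration("wrist");print(proj(c,(.582,.2825,.05)))
E
```

```text
t 29.48 tcp [581.1 284.4  24.5] yaw 158.7 j7 0.28 w 56.5 grip 0.0 F [ 0.2 -0.7  0.7]
(582, 282.5, 22.5, 158.7) -> [-0.005  -0.0049  0.0066] [ 0.001  0.001 -0.   ] mm 3 deg 0.0
[310.6941489  339.12511535]
```

Emit:
drive_tool(
  increments=[
    [-0.003, 0, 0.005, 0, 0, 0],
    [-0.003, 0, 0.005, 0, 0, 0],
    [-0.003, 0, 0.005, 0, 0, 0],
    [-0.003, 0, 0.005, 0, 0, 0],
    [-0.003, 0, 0.005, 0, 0, 0],
  ],
  claw=1,
  force=40,
)

```text
time: 29.9
ee_pos: [0.5817, 0.284, 0.0224]
eef_rot: [0.185, 0.983, -0.0, 0.0]
ft_force: [-0.3, 0.0, -0.3]
width: 0.031
grip_force: 0.0
```

Emit:
drive_tool(
  increments=[
    [0, 0, 0, 0, 0, 0],
    [0, 0, 0, 0, 0, 0],
    [0, 0, 0, 0, 0, 0],
    [0, 0, 0, 0, 0, 0],
    [0, 0, 0, 0, 0, 0],
  ],
)

```text
time: 30.32
ee_pos: [0.5817, 0.284, 0.0225]
eef_rot: [0.185, 0.983, 0.0, 0.0]
ft_force: [-0.1, -0.0, -0.6]
width: 0.0272
grip_force: 40.0
```

Emit:
drive_tool(
  increments=[
    [0, 0, -0.03, 0, 0, 0],
    [0, 0, -0.1, 0, 0, 0],
    [0, 0, -0.2, 0, 0, 0],
    [0, 0, -0.32, 0, 0, 0],
    [0, 0, -0.38, 0, 0, 0],
  ],
)

```text
time: 30.73
ee_pos: [0.5823, 0.2849, 0.141]
eef_rot: [0.185, 0.983, 0.001, 0.001]
ft_force: [0.7, 0.4, -1.6]
width: 0.0266
grip_force: 40.0
```

```bash
python3 - <<'E'
from h import *
way((600,90,135,132),(590,-80,135,106),(575,-250,125,82.5),(564.7,-333.7,115,82.5))
E
```

```text
t 30.73 tcp [582.3 284.9 141. ] yaw 158.7 j7 0.34 w 26.6 grip 40.0 F [ 0.7  0.4 -1.6]
(600, 90, 135, 132) -> [-0.2908 -0.5841  0.0189] [0.004 0.002 0.594] mm 196 deg 26.7
(590, -80, 135, 106) -> [-0.3988 -0.4039 -0.    ] [ 0.    -0.     0.578] mm 170 deg 26.0
(575, -250, 125, 82.5) -> [-0.5309 -0.2043  0.0333] [ 0.    -0.     0.522] mm 171 deg 23.5
(564.7, -333.7, 115, 82.5) -> [-0.2811  0.0024  0.0333] [0. 0. 0.] mm 85 deg 0.0
```

Emit:
drive_tool(
  increments=[
    [-0.058, -0.117, 0, 0, 0, 0.119],
    [-0.116, -0.234, 0, 0, 0, 0.238],
    [-0.174, -0.35, 0, 0, 0, 0.356],
    [-0.232, -0.467, 0, 0, 0, 0.475],
    [-0.291, -0.584, 0, 0, 0, 0.594],
  ],
)

```text
time: 31.15
ee_pos: [0.5991, 0.0872, 0.137]
eef_rot: [0.409, 0.913, -0.0, 0.0]
ft_force: [0.4, -0.6, -2.4]
width: 0.0273
grip_force: 40.0
```

Emit:
drive_tool(
  increments=[
    [-0.08, -0.081, 0, 0, 0, 0.116],
    [-0.16, -0.162, 0, 0, 0, 0.231],
    [-0.24, -0.242, 0, 0, 0, 0.347],
    [-0.32, -0.323, 0, 0, 0, 0.462],
    [-0.399, -0.404, 0, 0, 0, 0.578],
  ],
)

```text
time: 31.57
ee_pos: [0.5888, -0.0826, 0.1371]
eef_rot: [0.604, 0.797, 0.0, 0.0]
ft_force: [0.9, 0.6, -2.0]
width: 0.0271
grip_force: 40.0
```

Emit:
drive_tool(
  increments=[
    [-0.106, -0.041, 0, 0, 0, 0.104],
    [-0.212, -0.082, 0, 0, 0, 0.209],
    [-0.318, -0.122, 0, 0, 0, 0.313],
    [-0.425, -0.163, 0, 0, 0, 0.418],
    [-0.531, -0.204, 0, 0, 0, 0.522],
  ],
)

```text
time: 31.98
ee_pos: [0.5737, -0.2525, 0.1371]
eef_rot: [0.753, 0.658, 0.0, 0.0]
ft_force: [1.0, -0.5, -1.1]
width: 0.0271
grip_force: 40.0
```

Emit:
drive_tool(
  increments=[
    [-0.09, 0, 0, 0, 0, 0],
    [-0.18, 0.002, 0, 0, 0, 0],
    [-0.281, 0.002, 0, 0, 0, 0],
    [-0.281, 0.002, 0, 0, 0, 0],
    [-0.281, 0.002, 0, 0, 0, 0],
  ],
)

```text
time: 32.4
ee_pos: [0.5627, -0.3369, 0.1364]
eef_rot: [0.753, 0.658, -0.0, -0.0]
ft_force: [0.4, 0.8, -2.5]
width: 0.0272
grip_force: 40.0
```

```bash
python3 - <<'E'
from h import *
way((564.7,-333.7,50,82.5),(564.7,-333.7,19,82.5))
E
```

```text
t 32.4 tcp [ 562.7 -336.9  136.4] yaw 82.3 j7 0.13 w 27.2 grip 40.0 F [ 0.4  0.8 -2.5]
(564.7, -333.7, 50, 82.5) -> [0.0114 0.0053 0.288 ] [-0.001  0.    -0.005] mm 86 deg 0.2
(564.7, -333.7, 19, 82.5) -> [ 0.     -0.      0.1033] [0. 0. 0.] mm 31 deg 0.0
```

Emit:
drive_tool(
  increments=[
    [0.007, 0.002, 0.06, 0, 0, 0],
    [0.007, 0.002, 0.13, 0, 0, 0],
    [0.007, 0.002, 0.2, 0, 0, 0],
    [0.007, 0.002, 0.27, 0, 0, 0],
    [0.007, 0.002, 0.29, 0, 0, 0],
  ],
)

```text
time: 32.82
ee_pos: [0.5633, -0.3304, 0.0465]
eef_rot: [0.751, 0.66, -0.0, -0.002]
ft_force: [-0.7, 0.4, -2.4]
width: 0.0271
grip_force: 40.0
```

Emit:
drive_tool(
  increments=[
    [0, 0, 0, 0, 0, 0],
    [0, 0, 0, 0, 0, 0],
    [0, 0, 0, 0, 0, 0],
    [0, 0, 0, 0, 0, 0],
    [0, 0, 0, 0, 0, 0],
  ],
)

```text
time: 33.23
ee_pos: [0.5653, -0.3329, 0.0507]
eef_rot: [0.752, 0.659, 0.0, 0.001]
ft_force: [0.6, 0.7, -2.0]
width: 0.027
grip_force: 40.0
```

```bash
python3 - <<'E'
from h import *
way((564.7,-333.7,20,82.5))
E
```

```text
t 33.23 tcp [ 565.3 -332.9   50.7] yaw 82.5 j7 0.1 w 27.0 grip 40.0 F [ 0.6  0.7 -2. ]
(564.7, -333.7, 20, 82.5) -> [-0.0028 -0.0016  0.1024] [ 0.002  0.001 -0.001] mm 31 deg 0.1
```

Emit:
drive_tool(
  increments=[
    [-0.002, 0, 0.03, 0, 0, 0],
    [-0.002, 0, 0.06, 0, 0, 0],
    [-0.002, 0, 0.085, 0, 0, 0],
    [-0.002, 0, 0.095, 0, 0, 0],
    [-0.002, 0, 0.101, 0, 0, 0],
  ],
)

```text
time: 33.65
ee_pos: [0.5639, -0.333, 0.0184]
eef_rot: [0.752, 0.659, -0.0, -0.001]
ft_force: [-6.3, 1.4, 10.8]
width: 0.027
grip_force: 40.0
```

Emit:
drive_tool(
  increments=[
    [0, 0, 0.002, 0, 0, 0],
    [0, 0, 0.004, 0, 0, 0],
    [0, 0, 0.005, 0, 0, 0],
    [0, 0, 0.006, 0, 0, 0],
    [0, 0, 0.006, 0, 0, 0],
  ],
)

```text
time: 34.07
ee_pos: [0.5647, -0.3332, 0.0184]
eef_rot: [0.752, 0.659, -0.0, 0.0]
ft_force: [-4.7, 2.7, 8.5]
width: 0.0274
grip_force: 40.0
```

Seated. I'll release, lift and move clear.

Emit:
drive_tool(
  increments=[
    [0, 0, -0.004, 0, 0, 0],
    [0, 0, -0.004, 0, 0, 0],
    [0, 0, -0.004, 0, 0, 0],
    [0, 0, -0.004, 0, 0, 0],
    [0, 0, -0.004, 0, 0, 0],
  ],
  claw=0.5,
)

```text
time: 34.48
ee_pos: [0.5646, -0.3333, 0.0185]
eef_rot: [0.752, 0.659, 0.0, 0.0]
ft_force: [-0.9, 0.4, -0.8]
width: 0.0425
grip_force: 0.0
```

Emit:
drive_tool(
  increments=[
    [0, 0, -0.05, 0, 0, 0],
    [0, 0, -0.15, 0, 0, 0],
    [0, 0, -0.27, 0, 0, 0],
    [0, 0, -0.4, 0, 0, 0],
    [0, 0, -0.4, 0, 0, 0],
  ],
)

```text
time: 34.9
ee_pos: [0.5683, -0.3344, 0.1483]
eef_rot: [0.752, 0.659, 0.002, 0.006]
ft_force: [2.2, 0.1, 0.8]
width: 0.0438
grip_force: 0.0
```

Emit:
drive_tool(
  increments=[
    [-0.12, -0.13, -0.05, 0, 0, 0],
    [-0.24, -0.26, -0.1, 0, 0, 0],
    [-0.36, -0.4, -0.15, 0, 0, 0],
    [-0.42, -0.5, -0.2, 0, 0, 0],
    [-0.42, -0.5, -0.2, 0, 0, 0],
  ],
)

```text
time: 35.32
ee_pos: [0.3973, -0.4396, 0.2002]
eef_rot: [0.752, 0.659, -0.0, 0.001]
ft_force: [0.1, -0.9, 0.2]
width: 0.0435
grip_force: 0.0
```

Emit:
drive_tool(
  increments=[
    [-0.12, -0.04, 0, 0, 0, 0],
    [-0.24, -0.08, 0, 0, 0, 0],
    [-0.3, -0.1, 0, 0, 0, 0],
    [-0.3, -0.1, 0, 0, 0, 0],
    [-0.3, -0.1, 0, 0, 0, 0],
  ],
)

```text
time: 35.73
ee_pos: [0.3572, -0.5245, 0.1991]
eef_rot: [0.753, 0.658, 0.0, 0.0]
ft_force: [0.2, -0.5, 0.1]
width: 0.0435
grip_force: 0.0
```

```bash
python3 - <<'E'
from h import *
way()
t=camera("top");s=camera("side")
cv2.imwrite("pics/m12.png",np.hstack([cv2.resize(t[100:360,80:560],(480,260)),cv2.resize(s[110:280,150:490],(320,160)).copy() if 0 else cv2.resize(s[120:330,150:470],(320,260))]))
E
```

```text
t 35.73 tcp [ 357.2 -524.5  199.1] yaw 82.4 j7 0.62 w 43.5 grip 0.0 F [ 0.2 -0.5  0.1]
```

View pics/m12.png

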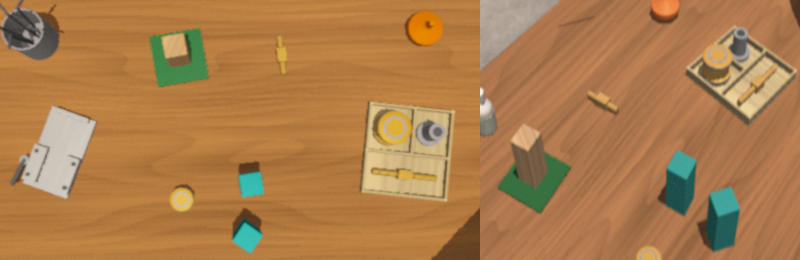

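The block is upright on the pad at crop (176,47). The yo-yo (394,127), bushing (431,132) and axle (404,174) are in their pockets, and the look-alikes haven't moved.

```bash
python3 -c "
from bench import *
print(close_job())"
```

```text
the job is handed in; nothing more can be done
None
```

The job is handed in at about 36 s. I knocked the bushing out with the block and stood the block on the pad. The bushing, gold yo-yo and long axle are in their caddy places, and the look-alikes are where they were.

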